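# Load the UV decontamination box and switch on its guarded lamp

### The job

Stand the empty green tube rack upright in the chamber of the UV box, setting it down gently, and lower the amber lid fully shut without slamming it. Then lift the sprung red guard on the console, flip the lamp toggle beneath it fully over to the right (ON, away from the chamber) and let the guard drop shut again; the lamp must never be on with the lid open. Leave the bottle, the jar and the tip box as they stand.

Things in the scene. Friction and masses are not known exactly. Their poses are not given: they have to be found in the camera images.
- uvbox: UV box, fixed, white open-topped chamber with a grey console on its right. Origin on the bench under the chamber's centre; x from front (robot side) to hinge side, y left, z up. Chamber: outside 230 (x) x 250 (y), rim 100 high, inside 210 x 230, floor 12 above the bench. Console: x -115 to 115, y -265 to -125, flat top at z 100; on it the switch plate, 76 (x) x 86 (y) x 8, centre x 30, y -212.
- chamber_floor (a point): centre of the chamber's floor (top face), 12 above the bench
- lid (a joint): amber clear lid, 250 wide (y), 8 thick, hinged along y at the chamber's far (+x) rim; rad: 0 = shut (its top face at z 108), 1.57 = upright. A stiff friction hinge: it stays where it is left and takes 1 to 2 N at its front edge to lower, 3.5 N to raise. It starts about upright.
- lid_hinge (a point): point on the lid's hinge line, middle of its width; in the box's frame at x 119, y 0, z 104 (mid-thickness of the lid)
- lid_edge (a point): middle of the lid's front edge on its outer (top) face, 234 from the hinge line; a black grip tab 90 wide runs 16 further
- guard (a joint): clear red sprung guard over the toggle: shell 77 long (y), 72 wide (x), 66 inside, top 55 above the console, hinged along x at its right (-y) end, finger lip at its left; rad: 0 shut, at most 1.7. Its spring (1 to 2 N at the lip) always drives it shut. Closed fingers tilted 45 degrees, pointing right and down, can lift the lip, slide in with the guard riding on them (0.35 to 0.6 rad) and push the toggle.
- guard_lip (a point): middle of the underside front edge of the guard's finger lip (60 wide in x, 12 long in y, 3.5 thick), which juts to +y (towards the chamber) from the guard's end wall; shut, it lies at x 30, y -158, z 136 in the box's frame, 36 above the console top. 85 from the guard's hinge.
- guard_hinge (a point): point on the guard's hinge line, middle of its width; in the box's frame at x 30, y -243, z 134
- toggle (a joint): metal bat toggle under the guard, pivot along x at x 30, y -205, z 110 in the box's frame, 34 long, 8 to 11 thick; rad: 0 = OFF, leaning 0.4 rad to the left (+y of the box, to the chamber); 0.8 = ON, leaning 0.4 rad to the right (-y). It snaps over past its middle; about 2 N.
- toggle_tip (a point): tip of the toggle; OFF it lies at x 30, y -192, z 141 in the box's frame, ON at y -218
- rack_center (a point): centre of the loose empty green two-row tube rack, half-way up; 130 long (its x), 60 wide (its y), 75 high, about 0.16 kg. Its upper 34 are solid-sided for gripping across the 60. It starts standing on the bench on either side of the box.
- tipbox: closed pipette-tip box, blue base, clear lid, 120 (x) x 82 (y) x 69 high, loose, leave alone; origin at the centre of its underside
- bottle: amber reagent bottle with red cap, 76 across, 165 high, loose, leave alone; origin at the centre of its underside
- jar: pale clear jar with white cap, 68 across, 95 high, loose, leave alone; origin at the centre of its underside
There are look-alikes about, which are no part of the job. There is more than one size of the part that bears rack_center; the job needs the middle-sized.

How it is judged (in metres and radians):
On the way, in this order (a step that is already met when the one before it is completed fails the run):
1. the rack stands upright on the chamber floor, let go (x of rack_center in the frame of uvbox between -0.09 and 0.09 m and y of rack_center in the frame of uvbox between -0.1 and 0.1 m and z of rack_center in the frame of uvbox below 0.054 m and angle between rack_center's own z axis and vertical below 0.1 rad and contact force between the fingers and rack below 0.1 N), for 0.2 s.
2. the lid is fully shut (value of joint lid below 0.03 rad), for 0.1 s.
3. under the raised guard the toggle is thrown to ON, the lid being shut (value of joint toggle above 0.7 rad and value of joint guard above 0.2 rad and value of joint lid below 0.03 rad), for 0.04 s.
At the end, for the whole second after the job is handed in: the rack stands upright (within 0.1 rad) on the chamber floor, the lid is shut (within 0.03 rad), the toggle is at ON (above 0.7 of 0.8 rad) and the guard has dropped shut (within 0.05 rad) (x of rack_center in the frame of uvbox between -0.09 and 0.09 m and y of rack_center in the frame of uvbox between -0.1 and 0.1 m and z of rack_center in the frame of uvbox below 0.054 m and angle between rack_center's own z axis and vertical below 0.1 rad and value of joint lid below 0.03 rad and value of joint toggle above 0.7 rad and value of joint guard below 0.05 rad); the robot touches nothing.
It fails at once if the lamp is switched on while the lid is open (value of joint toggle above 0.4 rad and value of joint lid above 0.05 rad).
It fails at once if the lid is slammed (faster than 3 rad/s) (velocity of joint lid below -3 rad/s).
It fails at once if the rack is dropped or thrown (over 0.6 m/s out of the fingers) (linear speed of rack above 0.6 m/s and contact force between the fingers and rack below 0.1 N).
It fails at once if the bottle, jar or tip box is shifted by more than 20 mm or tipped (distance of any of bottle, jar, tipbox from where it was at the start of the episode above 0.02 m or angle between any of bottle, jar, tipbox's own z axis and vertical above 0.3 rad).
It also fails if it takes over 70 s, if anything falls off the work surface, if the arm or the gripper's body presses on something with over 40 N, if the wrist force passes 120 N, or if a joint passes its speed limit or range.

### The arm

A 7-joint arm with a two-finger parallel gripper is mounted at the origin on the work surface. World frame = base frame: x ahead of the robot, y to its left, z up, the work surface at z = 0. Lengths are in m, angles in degrees, forces in N, time in s.
With the tool pointing down it reaches from about 0.425 to 0.875 m from the base axis. Payload 4.7 kg.
Tool frame: the origin (TCP) lies on the centre line of the jaws, within the pads' length; the fingertips stand 25 mm ahead of it and the grasp point (between the pads) lies 6 mm ahead of it; y points along the fingers, z is the direction in which the jaws open and shut, and the axes are right-handed (so a half turn about y gives the same grasp; the last joint's range is limited). The gripper opens to 87 mm and grips with 3 to 60 N. Pads are 19 mm wide; open, the fingers measure 117 mm over their backs; the gripper's body (75 mm by 190 mm) begins 51 mm behind the grasp point.
Start: joints at [64.349, 18.392, -4.016, 83.108, 1.295, 78.541, -3.26], TCP at [0.29, -0.582, 0.248] pointing down, gripper open.
Joint ranges: [-163.93, 163.93], [-17.29, 119.83], [-79.2, 71.16], [3.27, 140.29], [-89.18, 269.18], [5.43, 117.66], [-154.24, 154.24]. Speed limits (degrees/s): [147.25, 147.25, 180, 180, 180, 180, 180].

### API

Orientations are given as a 3x3 rotation matrix whose columns are the frame's x, y, z axes.
In Python, from cell import monitor, snapshot, camera_info, finish_job gives the robot as it stands.
- The arm moves only by the tool jog_arm, never from a script. Its argument "moves" is a list of rows, each an object with "xyz": the shift along the tool's x, y, z in cm, a list of three; "twist": the turn, a rotation vector about the tool's x, y, z in degrees, a list of three; "gripper": the opening in per cent of the stroke, from 0 (shut) to 100 (fully open). A call has 1 to 20 rows; each row shifts and turns the commanded pose from where the row before left it, along the tool's axes as they then stand; what a row does not reach is not made up. A row lasts 1/12 s, in which the tool goes at most 41.7 mm and 7.16 degrees, less where a joint would pass 70% of its speed; a pose out of reach is approached as far as the arm can. A call is refused whole if a number of a shift passes 4.17 or a number of a turn 7.16, either way. A call with a gripper value outside its range is refused whole. The fingers move at their own pace and stop on an object; "newtons" is the grip in N (left out, the last holds). Time passes only in rows, so rows that do not move let the fingers close. It gives the time, the measured TCP pose, the force and the opening at its end, in the units of the state.
- monitor.observe(): the state, without advancing time (a new reading comes with each control period).
- snapshot(name): name is "scene" or "top"; returns the picture (480x640x3 uint8, red, green, blue); there is no depth.
- camera_info(name): a dict with "vertical_fov" (degrees; the focal length in pixels is half the picture's height over the tangent of half this angle, whatever the lens; pixels are square), "cx", "cy" (the principal point, pixels), "world_from_camera" (4x4, takes a point from camera to world coordinates). Camera axes: x right, y down, z forward; pixel columns grow to the right and rows downward; lengths in m; the calibration is good to about 2 mm. A picture is of the moment at which its call begins. camera_info takes no time and is no camera call.
- finish_job(): hands the job in, once; it reports no verdict.
The state is a dict: "time_s": time; "joint_pos": joint angles; "qvel": joint speeds; "effort": joint torques, N m; "position": TCP position; "tool_rot": TCP orientation; "contact_force": force on the tool from outside, world axes, zero at the start; "torque": the same for the moment, N m; "gripper_width": finger opening in m.
Only numpy, scipy, OpenCV 4.12 (cv2) and the standard library are available. Lean on these libraries where they do the work, as an engineer would, in place of code of your own. Each camera call takes 0.05 s, during which the arm holds its last target.

## Working session

There is one attempt and no reset: what is moved stays moved. The work goes in short steps, Python scripts to look and compute and a tool call to move; the robot and the scene stay as the last step left them, time stands still between calls to the robot, and variables do not carry over. Pictures are saved under pics/ and viewed, and the job is handed in when it is done.

Besides the shell and the picture viewer there is one more tool, called after "Request:" as a command line: name --argument value ..., lists and objects as JSON in quotes. jog_arm: Moves the arm, as the interface text tells. Its arguments: {"type":"object","properties":{"moves":{"type":"array"},"newtons":{"type":"number"}},"required":["moves"]}

```bash
ls; mkdir -p pics; python3 - <<'E'
from cell import monitor, snapshot, camera_info
import cv2
print(monitor.observe())
for n in("scene","top"):
    c=camera_info(n);print(n,c)
    cv2.imwrite(f"pics/{n}0.png",snapshot(n)[:,:,::-1])
E
```

```text
pics
{'time_s': 0.0, 'joint_pos': array([64.3499534 , 18.44151073, -4.01535431, 83.17421473,  1.29393545,
       78.53913662, -3.25722943]), 'qvel': array([-0.04918   , -0.07390457,  0.025009  , -0.00325162,  0.04488832,
        0.06032513, -0.07189363]), 'effort': array([ 1.42139299e-03, -4.91280806e+01, -4.02605440e-01, -3.12526560e+01,
       -6.36624824e-02,  4.37430537e-02,  1.66849409e-04]), 'position': array([ 0.289343  , -0.58149913,  0.24643966]), 'tool_rot': array([[-8.95228727e-01, -9.25036943e-04,  4.45605960e-01],
       [-4.45606913e-01,  1.67791172e-03, -8.95227158e-01],
       [ 8.04307325e-05, -9.99998164e-01, -1.91431763e-03]]), 'contact_force': array([ 0.22638349, -0.18603036, -0.81362959]), 'torque': array([0.02658369, 0.01414269, 0.03011046]), 'gripper_width': 0.08682439435382257}
scene {'vertical_fov': 50.482999719799594, 'cx': 318.1397189316851, 'cy': 244.14780686710267, 'world_from_camera': array([[ 0.87256995,  0.42849553, -0.23454908,  0.81208866],
       [ 0.48846018, -0.76012733,  0.42850099, -0.58889481],
       [ 0.00532359, -0.48846497, -0.87256727,  1.19265174],
       [ 0.        ,  0.        ,  0.        ,  1.        ]])}
top {'vertical_fov': 53.78894061021283, 'cx': 322.3859630052225, 'cy': 242.12679206398226, 'world_from_camera': array([[-0.01426255, -0.99929573,  0.0347078 ,  0.44400586],
       [-0.99988686,  0.01408785, -0.00527297, -0.04624646],
       [ 0.0047803 , -0.03477908, -0.99938359,  1.25022274],
       [ 0.        ,  0.        ,  0.        ,  1.        ]])}
```

View pics/scene0.png

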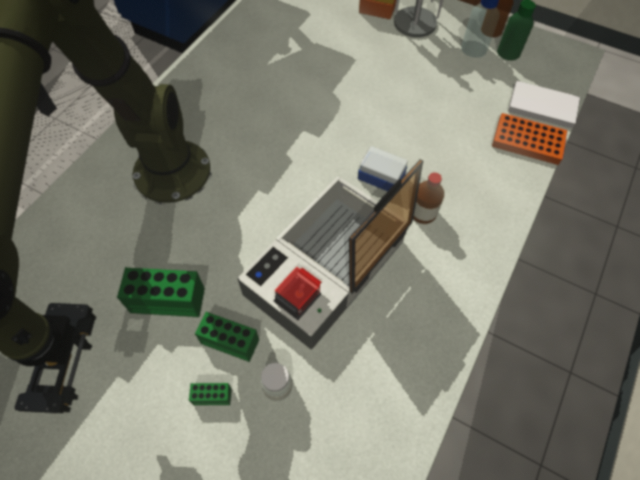

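View pics/top0.png

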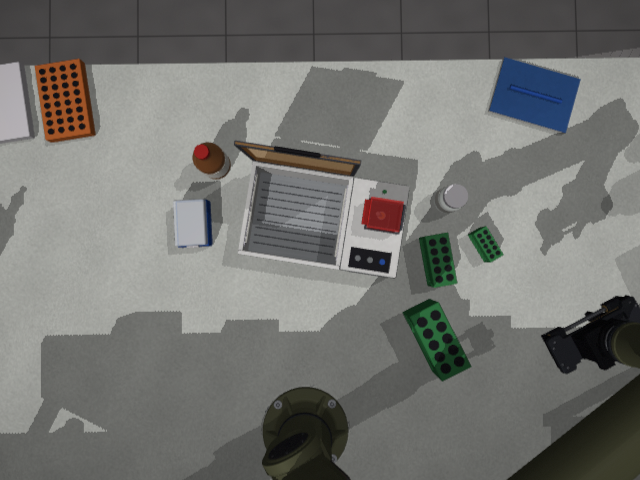

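The top picture shows three green racks: a large one at (437,340), a middle one at (438,260) and a small one at (486,244). The middle one should be the 130x60 rack. I'll confirm by enlarging and measuring.

```bash
cat > h.py <<'E'
import numpy as np, cv2
from cell import monitor, snapshot, camera_info
def K(n):
    c=camera_info(n); f=240/np.tan(np.radians(c['vertical_fov']/2))
    return np.array([[f,0,c['cx']],[0,f,c['cy']],[0,0,1]]), c['world_from_camera']
def unproj(n,uv,z):
    k,T=K(n); uv=np.atleast_2d(np.array(uv,float))
    d=(np.linalg.inv(k)@np.c_[uv,np.ones(len(uv))].T).T@T[:3,:3].T
    o=T[:3,3]; s=(z-o[2])/d[:,2]
    return o+s[:,None]*d
def proj(n,P):
    k,T=K(n); P=np.atleast_2d(P); q=(P-T[:3,3])@T[:3,:3]
    q=q@k.T; return q[:,:2]/q[:,2:]
def crop(img,x0,y0,x1,y1,s,name):
    cv2.imwrite('pics/'+name,cv2.resize(img[y0:y1,x0:x1,::-1],None,fx=s,fy=s,interpolation=cv2.INTER_CUBIC))
E
python3 - <<'E'
from h import *
im=cv2.imread('pics/top0.png')[:,:,::-1]; sc=cv2.imread('pics/scene0.png')[:,:,::-1]
crop(im,380,210,520,310,5,'c1.png'); crop(im,225,125,425,285,4,'c2.png'); crop(sc,180,140,440,350,3,'c3.png')
E
```

```text
(no output)
```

View pics/c1.png

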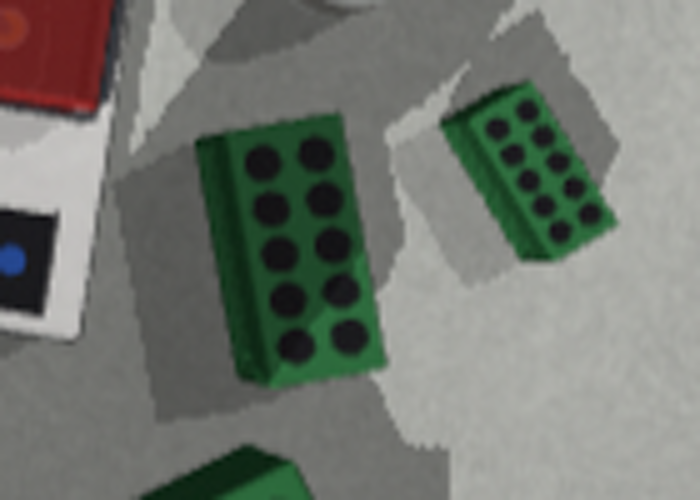

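View pics/c2.png

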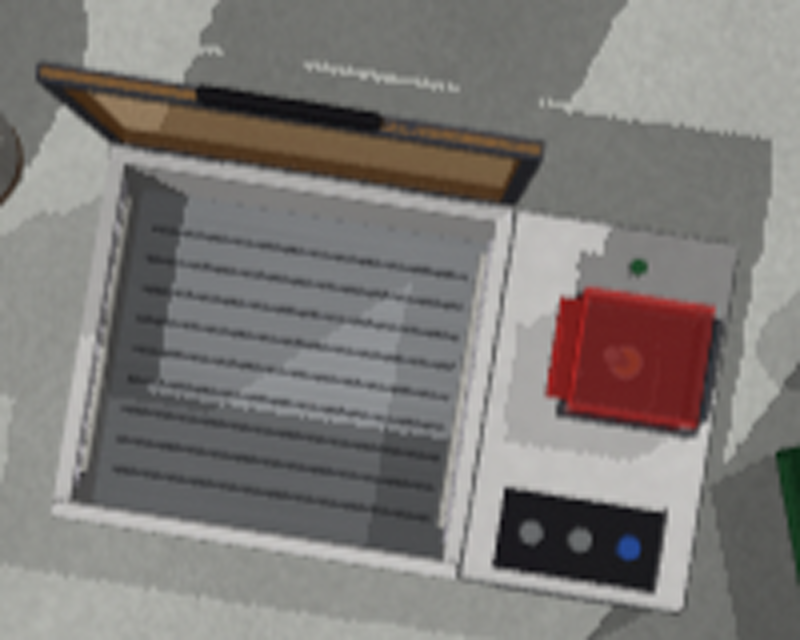

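View pics/c3.png

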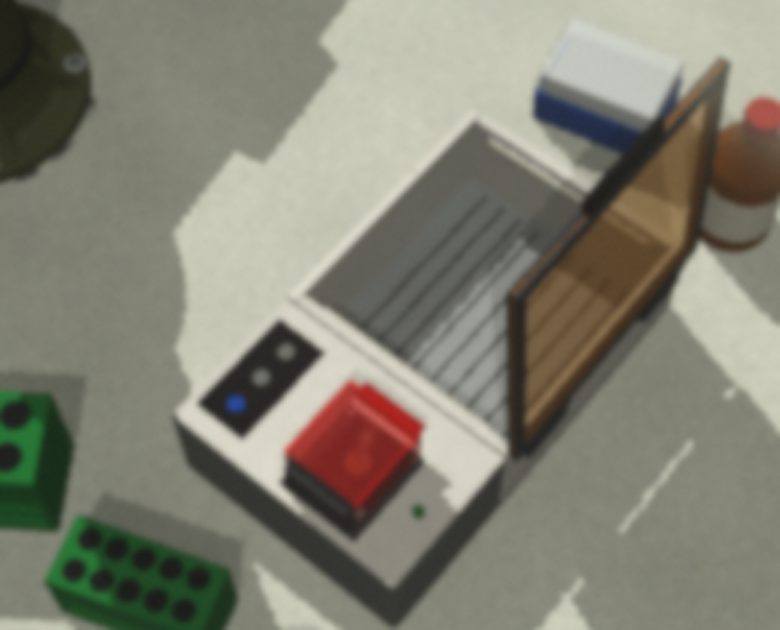

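```bash
cat >> h.py <<'E'
def fitbox(top,scene,L):
    from scipy.optimize import least_squares
    def W(p,P):
        c,s=np.cos(p[2]),np.sin(p[2]); return P@np.array([[c,s,0],[-s,c,0],[0,0,1]])+[p[0],p[1],0]
    def r(p):
        o=[]
        for n,d in(('top',top),('scene',scene)):
            for P,uv in d: o.append((proj(n,W(p,np.array(P)/1000.))[0]-uv))
        return np.ravel(o)
    b=min((least_squares(r,[L[0],L[1],a]) for a in L[2:]),key=lambda s:s.cost)
    return b.x,r(b.x).reshape(-1,2)
E
python3 - <<'E'
from h import *
t=lambda u,v,s,ox,oy:np.array([(u+.5)/s-.5+ox,(v+.5)/s-.5+oy])
T=lambda u,v:t(u,v,4,225,125); S=lambda u,v:t(u,v,3,180,140)
top=[((-115,125,100),T(53,511)),((-115,-265,100),T(684,609)),((115,-265,100),T(736,243)),((-115,-125,100),T(460,577))]
sc=[((-115,125,100),S(476,120)),((-115,-265,100),S(176,413)),((115,-265,100),S(393,590)),((-115,-125,100),S(294,298))]
p,r=fitbox(top,sc,[.65,0,0,.2,-.2]); print(p,np.degrees(p[2]));print(r.round(1))
p,r=fitbox(top,[],[.65,0,0,.2,-.2]); print('top',p,np.degrees(p[2]))
p,r=fitbox([],sc,[.65,0,0,.2,-.2]); print('sc',p,np.degrees(p[2]))
# rack, top z=75: corners in c1
R=lambda u,v:t(u,v,5,380,210)
q=[R(222,131),R(341,114),R(386,365),R(270,388)]
P=unproj('top',q,.075);print(P.round(4)); print([np.linalg.norm(P[i]-P[(i+1)%4]).round(4) for i in range(4)],P.mean(0), np.degrees(np.arctan2(*(P[0]-P[3])[1::-1])),np.degrees(np.arctan2(*(P[1]-P[2])[1::-1])))
for nm,q in(('jar',[(452,196)]),):print(nm,unproj('top',q,.095))
print('tip',unproj('top',[(175,200),(207,200),(212,246),(176,246)],.069)); print('bottle',unproj('top',[(203,152)],.165))
q=[(409,306),(430,300),(469,368),(445,380)];print('big',unproj('top',q,.1))
q=[(471,233),(486,227),(502,252),(487,261)];print('small',unproj('top',q,.05))
E
```

```text
[ 0.55544371  0.01248844 -0.17634829] -10.104012826287493
[[-1.  -0.9]
 [-0.3  0.5]
 [ 1.4 -1. ]
 [-1.2 -0.8]
 [ 0.2 -3.7]
 [-1.7  1.1]
 [ 0.7  1.5]
 [-1.7 -0.1]]
top [ 0.55318039  0.0124873  -0.16817975] -9.635989738833278
sc [ 0.55808397  0.01233583 -0.18611172] -10.663415877148406
[[ 0.497  -0.3056  0.075 ]
 [ 0.5047 -0.3651  0.075 ]
 [ 0.3796 -0.3845  0.075 ]
 [ 0.3691 -0.3266  0.075 ]]
[np.float64(0.06), np.float64(0.1265), np.float64(0.0588), np.float64(0.1296)] [ 0.43760334 -0.34543222  0.075     ] 9.347648180533703 8.833798474791024
jar [[ 0.59291446 -0.37206137  0.095     ]]
tip [[0.59567774 0.31473223 0.069     ]
 [0.59458465 0.23477095 0.069     ]
 [0.47924403 0.22298163 0.069     ]
 [0.48051152 0.31263947 0.069     ]]
bottle [[0.69364092 0.22050632 0.165     ]]
big [[ 0.32614597 -0.25996069  0.1       ]
 [ 0.33988066 -0.31121692  0.1       ]
 [ 0.17500673 -0.40181221  0.1       ]
 [ 0.14722177 -0.34315349  0.1       ]]
small [[ 0.50358656 -0.43089213  0.05      ]
 [ 0.51833742 -0.46950834  0.05      ]
 [ 0.45415651 -0.50855179  0.05      ]
 [ 0.43185852 -0.46977638  0.05      ]]
```

```bash
cat >> h.py <<'E'
def bw(p,P):
    c,s=np.cos(p[2]),np.sin(p[2]); return np.atleast_2d(np.array(P,float))/1000@np.array([[c,s,0],[-s,c,0],[0,0,1]])+[p[0],p[1],0]
def overlay(img,n,p,s,x0,y0,x1,y1,name,extra=()):
    o=cv2.resize(img[y0:y1,x0:x1,::-1],None,fx=s,fy=s,interpolation=cv2.INTER_CUBIC)
    def pl(P,col):
        q=proj(n,P); q=((q+.5-[x0,y0])*s-.5)
        cv2.polylines(o,[np.round(q).astype(np.int32)],True,col,1,cv2.LINE_AA)
    B=lambda a,b,c,d,z:[(a,c,z),(a,d,z),(b,d,z),(b,c,z)]
    for z in(0,100): pl(bw(p,B(-115,115,-265,125,z)),(255,0,255))
    pl(bw(p,B(-105,105,-115,115,100)),(0,255,255)); pl(bw(p,B(-105,105,-115,115,12)),(0,255,0))
    pl(bw(p,B(-6,66,-243,-166,155)),(255,255,0)); pl(bw(p,B(0,60,-170,-158,136)),(255,255,0))
    for P,c in extra: pl(P,c)
    cv2.imwrite('pics/'+name,o)
E
python3 - <<'E'
from h import *
im=cv2.imread('pics/top0.png')[:,:,::-1]; sc=cv2.imread('pics/scene0.png')[:,:,::-1]
p=[.5552,.0125,-.174]
lid=[(119,-125,104),(119,125,104),(119,125,338),(119,-125,338)]
rk=[(0.5*a*.130,0.5*b*.06) for a,b in((1,1),(1,-1),(-1,-1),(-1,1))]
a=np.radians(9.1);R=np.array([[np.cos(a),-np.sin(a)],[np.sin(a),np.cos(a)]])
ex=[(bw(p,lid),(255,128,0))]+[(np.c_[np.array(rk)@R.T+[.4376,-.3454],np.full(4,z)],(255,255,255)) for z in(0,.075)]
overlay(im,'top',p,3,225,110,475,310,'o1.png',ex); overlay(sc,'scene',p,3,180,140,440,340,'o2.png',ex); overlay(sc,'scene',p,3,180,300,440,400,'o3.png',ex)
E
```

```text
(no output)
```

View pics/o1.png

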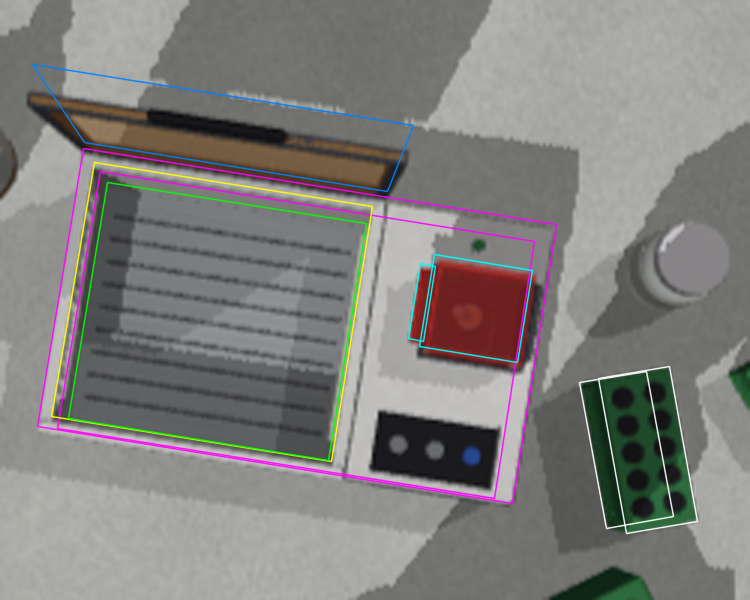

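View pics/o2.png

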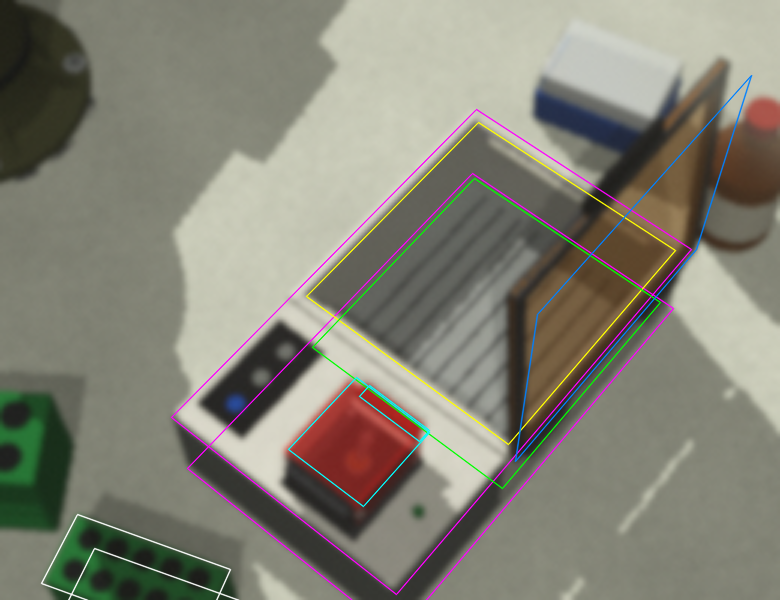

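View pics/o3.png

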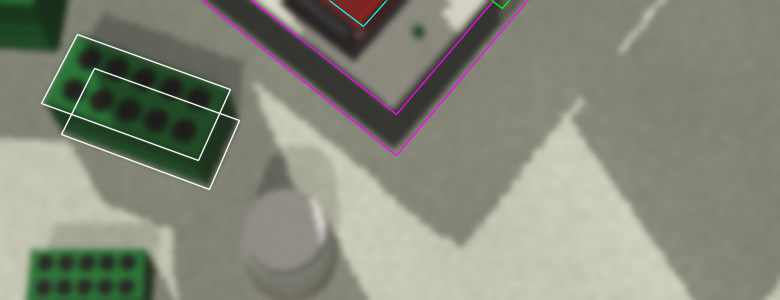

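```bash
python3 - <<'E'
from h import *
im=cv2.imread('pics/top0.png')[:,:,::-1]; sc=cv2.imread('pics/scene0.png')[:,:,::-1]
crop(sc,270,170,350,230,10,'z1.png'); crop(sc,230,245,330,320,8,'z2.png');crop(im,335,170,415,230,10,'z3.png')
E
```

```text
(no output)
```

View pics/z1.png

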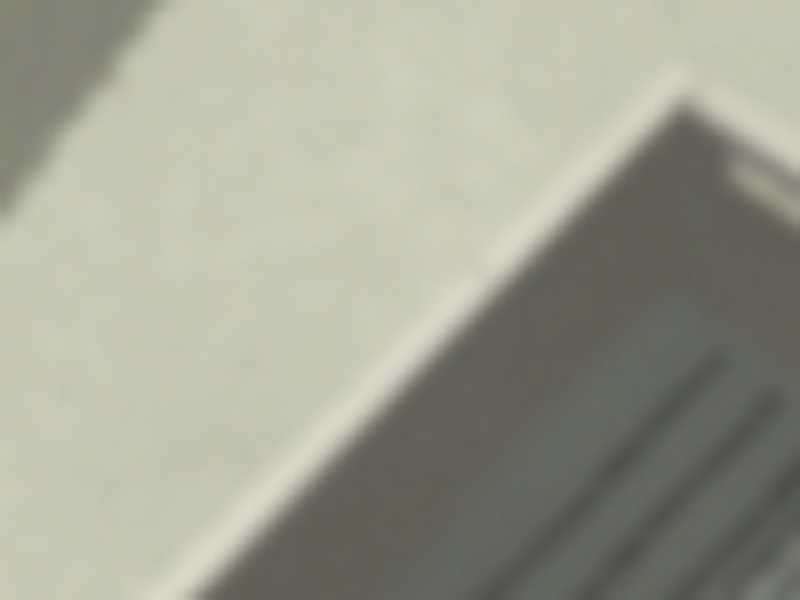

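View pics/z2.png

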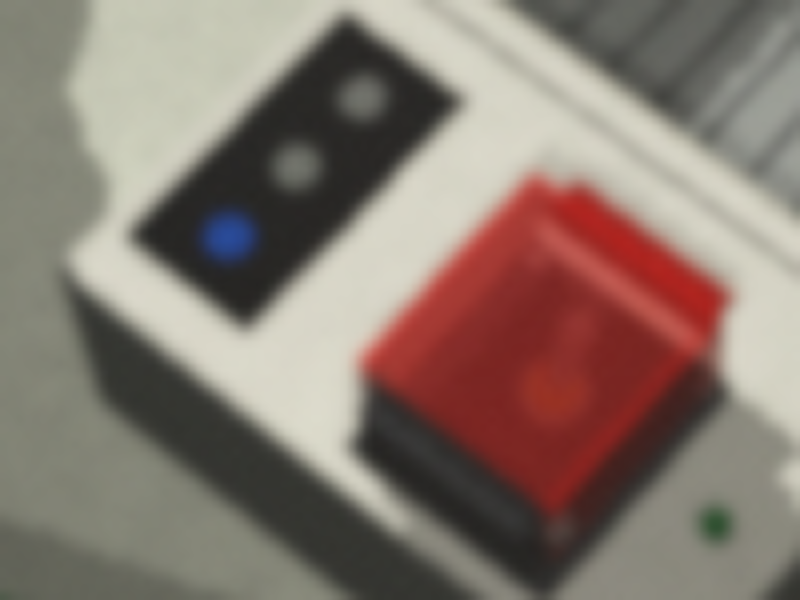

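View pics/z3.png

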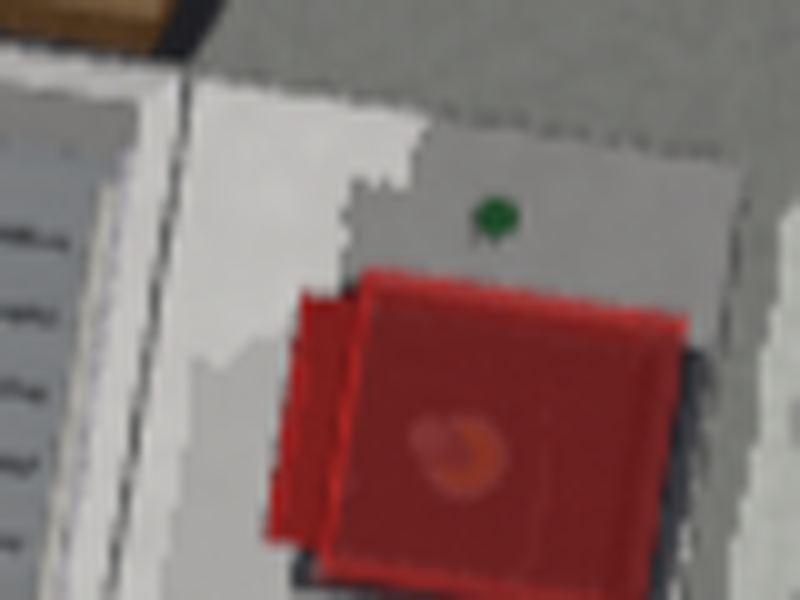

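```bash
python3 - <<'E'
from h import *
t=lambda u,v,s,ox,oy:np.array([(u+.5)/s-.5+ox,(v+.5)/s-.5+oy])
T=lambda u,v:t(u,v,4,225,125); S=lambda u,v:t(u,v,3,180,140)
Z=lambda u,v:t(u,v,10,335,170); Y=lambda u,v:t(u,v,8,230,245)
top=[((-115,125,100),T(53,511)),((-115,-265,100),T(684,609)),((115,-265,100),Z(742,160)),((-115,-125,100),T(460,577)),
 ((60,-158,139),Z(302,292)),((0,-158,139),Z(266,543)),((66,-166,155),Z(365,272)),((66,-243,155),Z(688,320)),((-6,-166,155),Z(322,570)),((115,-125,100),Z(190,70))]
sc=[((-115,125,100),t(683,70,10,270,170)),((-115,-265,100),Y(68,258)),((115,-265,100),S(393,592)),((-115,-125,100),S(294,298)),((60,-158,139),Y(730,296)),((66,-243,155),Y(548,505)),((-6,-243,155),Y(362,362)),((-6,-166,155),Y(540,178))]
for a,b in((top,sc),(top,[]),([],sc)):
    p,r=fitbox(a,b,[.65,0,0,.2,-.2]); print(p,np.degrees(p[2]));print(r.round(1).tolist())
E
```

```text
[ 0.55362413  0.01132308 -0.17893547] -10.252247448667324
[[-0.6, -0.3], [0.1, 1.5], [1.8, -0.1], [-0.8, 0.1], [0.6, -0.4], [0.1, -0.5], [-1.3, -1.3], [-0.9, -0.7], [-1.9, -0.6], [0.5, -0.5], [0.1, -0.6], [-2.4, 1.4], [-0.6, 0.8], [-2.5, -0.3], [0.8, 0.9], [1.1, 0.6], [-0.3, -0.8], [0.0, -1.6]]
[ 0.55211527  0.01081098 -0.17360037] -9.946568501799572
[[-0.2, 0.6], [0.6, 1.6], [1.9, -0.1], [-0.3, 0.5], [0.7, -0.2], [0.4, -0.2], [-1.1, -1.0], [-0.7, -0.6], [-1.6, -0.3], [0.6, -0.2]]Traceback (most recent call last):
  File "<stdin>", line 9, in <module>
  File "h.py", line 25, in fitbox
    b=min((least_squares(r,[L[0],L[1],a]) for a in L[2:]),key=lambda s:s.cost)
  File "h.py", line 25, in <genexpr>
    b=min((least_squares(r,[L[0],L[1],a]) for a in L[2:]),key=lambda s:s.cost)
           ~~~~~~~~~~~~~^^^^^^^^^^^^^^^^^
    return func(*args, **kwargs)
    result = trf(vector_fun.fun, vector_fun.jac, x0, f0, J0, lb, ub, ftol, xtol,
                 gtol, max_nfev, x_scale, loss_function, tr_solver,
                 tr_options.copy(), verbose, callback=callback_wrapped)
    return trf_no
[... 193 characters left out ...]
()
    ~~~~~~~~~~~~~~~~^^
    self.f = self.fun_wrapped(xp_copy(self.x))
             ~~~~~~~~~~~~~~~~^^^^^^^^^^^^^^^^^
    return np.atleast_1d(self.fun(x))
                         ~~~~~~~~^^^
    return self.f(x, *self.args, **self.kwargs)
           ~~~~~~^^^^^^^^^^^^^^^^^^^^^^^^^^^^^^
  File "h.py", line 23, in r
    for P,uv in d: o.append((proj(n,W(p,np.array(P)/1000.))[0]-uv))
                             ~~~~^^^^^^^^^^^^^^^^^^^^^^^^^^
  File "h.py", line 12, in proj
    k,T=K(n); P=np.atleast_2d(P); q=(P-T[:3,3])@T[:3,:3]
        ~^^^
  File "h.py", line 4, in K
    c=camera_info(n); f=240/np.tan(np.radians(c['vertical_fov']/2))
ValueError: time passes only in moves, steps and waits
```

```bash
python3 - <<'E'
s=open('h.py').read()
s=s.replace("def K(n):\n    c=camera_info(n);","import functools\n@functools.lru_cache\ndef K(n):\n    c=camera_info(n);")
s+='''
from scipy.spatial.transform import Rotation as Ro
BOX=(.5532,.0112,-.1765)
def boxR(): return Ro.from_euler('z',BOX[2]).as_matrix()
def state():
    s=monitor.observe(); print('t',round(s['time_s'],2),'p',s['position'].round(4),'F',s['contact_force'].round(1),'w',round(s['gripper_width'],4),'j',s['joint_pos'].round(0)); 
    b=boxR().T@(s['position']-[BOX[0],BOX[1],0]); print('box p mm',(b*1000).round(1)); print('box R',(boxR().T@s['tool_rot']).round(3).tolist()); return s
def rel(pos,R=None,s=None):
    s=s or monitor.observe(); A=np.array(s['tool_rot'])
    if R is not None: print('twist deg',np.degrees(Ro.from_matrix(A.T@R).as_rotvec()).round(2)); print('shift after twist cm',(R.T@(np.array(pos)-s['position'])*100).round(2))
    print('shift cm now',(A.T@(np.array(pos)-s['position'])*100).round(2))
def down(az):
    a=np.radians(az); z=np.array([np.cos(a),np.sin(a),0]); y=np.array([0,0,-1.]); return np.c_[np.cross(y,z),y,z]
'''
open('h.py','w').write(s)
E
python3 - <<'E'
from h import *
state(); rel([.4376,-.3454,.246],down(-80.9))
E
```

```text
t 0.1 p [ 0.2894 -0.5815  0.2466] F [-0.2 -0.3 -0.2] w 0.0872 j [64. 18. -4. 83.  1. 79. -3.]
box p mm [-155.7 -629.8  246.6]
box R [[-0.803, -0.001, 0.596], [-0.596, 0.001, -0.803], [0.0, -1.0, -0.002]]
twist deg [ 0.1  17.36  0.02]
shift after twist cm [-18.37   0.06 -20.97]
shift cm now [-23.79   0.08 -14.53]
```

Request:
jog_arm --moves '[{"xyz":[0,0,0],"twist":[0,5.8,0],"gripper":100},{"xyz":[0,0,0],"twist":[0,5.8,0],"gripper":100},{"xyz":[0,0,0],"twist":[0,5.8,0],"gripper":100},{"xyz":[-2.3,0,-2.62],"twist":[0,0,0],"gripper":100},{"xyz":[-2.3,0,-2.62],"twist":[0,0,0],"gripper":100},{"xyz":[-2.3,0,-2.62],"twist":[0,0,0],"gripper":100},{"xyz":[-2.3,0,-2.62],"twist":[0,0,0],"gripper":100},{"xyz":[-2.3,0,-2.62],"twist":[0,0,0],"gripper":100},{"xyz":[-2.3,0,-2.62],"twist":[0,0,0],"gripper":100},{"xyz":[-2.3,0,-2.62],"twist":[0,0,0],"gripper":100},{"xyz":[-2.3,0,-2.62],"twist":[0,0,0],"gripper":100},{"xyz":[0,0,0],"twist":[0,0,0],"gripper":100},{"xyz":[0,0,0],"twist":[0,0,0],"gripper":100}]'

```text
time_s: 1.18
position: [0.4398, -0.3433, 0.2473]
tool_rot: [[-0.987, -0.0, 0.163], [-0.163, 0.001, -0.987], [0.0, -1.0, -0.001]]
contact_force: [-0.6, -0.5, -0.1]
gripper_width: 0.087
```

```bash
python3 - <<'E'
from h import *
state(); rel([.4376,-.3454,.068],down(-80.9))
im=snapshot('top');crop(im,330,170,530,320,4,'a1.png')
E
```

```text
t 1.18 p [ 0.4398 -0.3433  0.2473] F [-0.6 -0.5 -0.1] w 0.087 j [ 46.   8. -12.  96.   2.  76. -47.]
box p mm [ -49.4 -368.9  247.3]
box R [[-0.943, -0.0, 0.334], [-0.334, 0.001, -0.943], [0.0, -1.0, -0.001]]
twist deg [0.03 0.28 0.01]
shift after twist cm [ 0.25 17.93  0.17]
shift cm now [ 0.25 17.93  0.18]
```

View pics/a1.png

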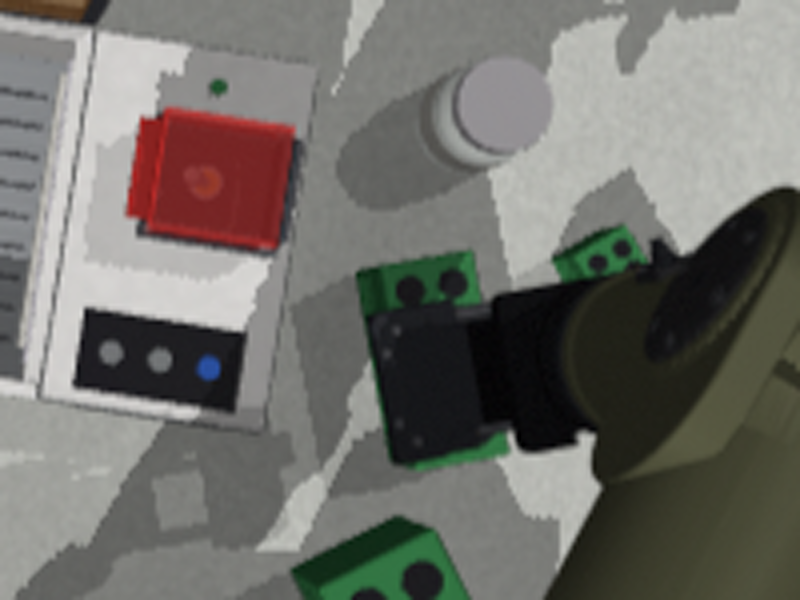

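```bash
python3 - <<'E'
from h import *
for z in(.3,.35,.4,.45): print(((proj('top',[.4398,-.3433,z])+.5-[330,170])*4-.5).round(0))
im=snapshot('scene');crop(im,60,230,320,430,3,'a2.png')
print([((proj('scene',[.4398,-.3433,z])+.5-[60,230])*3-.5).round(0) for z in (.223,.29)])
E
```

```text
[[553. 356.]]
[[586. 356.]]
[[623. 356.]]
[[664. 356.]]
[array([[467., 231.]]), array([[449., 191.]])]
```

View pics/a2.png

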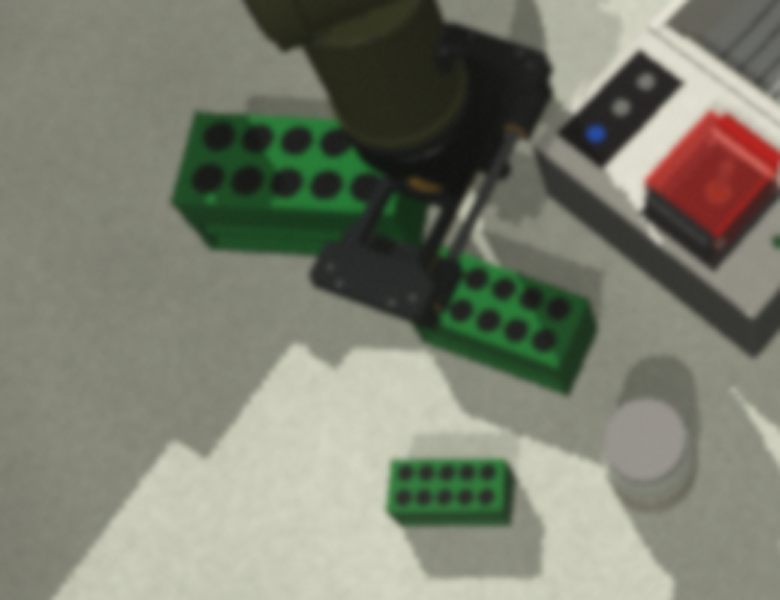

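Request:
jog_arm --moves '[{"xyz":[0.25,0,0.17],"twist":[0,0.3,0]},{"xyz":[0,2.5,0],"twist":[0,0,0]},{"xyz":[0,2.5,0],"twist":[0,0,0]},{"xyz":[0,2.5,0],"twist":[0,0,0]},{"xyz":[0,2.5,0],"twist":[0,0,0]},{"xyz":[0,2.5,0],"twist":[0,0,0]},{"xyz":[0,2.0,0],"twist":[0,0,0]},{"xyz":[0,1.5,0],"twist":[0,0,0]},{"xyz":[0,1.0,0],"twist":[0,0,0]},{"xyz":[0,0.9,0],"twist":[0,0,0]},{"xyz":[0,0,0],"twist":[0,0,0]}]'

```text
invalid input
```

```bash
python3 - <<'E'
from h import *
state(); rel([.4376,-.3454,.068],down(-80.9))
im=snapshot('scene');crop(im,150,270,310,390,5,'a3.png')
E
```

```text
t 1.28 p [ 0.4376 -0.3467  0.2473] F [-0.4  0.4  0.1] w 0.0868 j [ 46.   8. -12.  96.   2.  76. -47.]
box p mm [ -51.  -372.6  247.3]
box R [[-0.945, -0.001, 0.328], [-0.328, -0.001, -0.945], [0.001, -1.0, 0.0]]
twist deg [-0.02 -0.08  0.06]
shift after twist cm [-0.02 17.93 -0.13]
shift cm now [-0.04 17.93 -0.13]
```

View pics/a3.png

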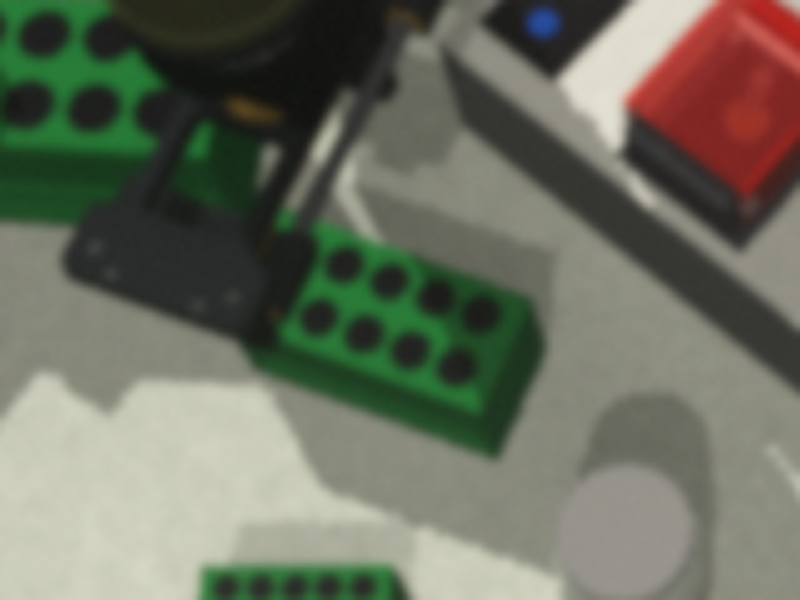

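Request:
jog_arm --moves '[{"xyz":[0,2.5,-0.1],"twist":[0,0,0],"gripper":100},{"xyz":[0,2.5,0],"twist":[0,0,0],"gripper":100},{"xyz":[0,2.5,0],"twist":[0,0,0],"gripper":100},{"xyz":[0,2.5,0],"twist":[0,0,0],"gripper":100},{"xyz":[0,2.5,0],"twist":[0,0,0],"gripper":100},{"xyz":[0,2.0,0],"twist":[0,0,0],"gripper":100},{"xyz":[0,1.5,0],"twist":[0,0,0],"gripper":100},{"xyz":[0,1.0,0],"twist":[0,0,0],"gripper":100},{"xyz":[0,0.9,0],"twist":[0,0,0],"gripper":100},{"xyz":[0,0,0],"twist":[0,0,0],"gripper":100},{"xyz":[0,0,0],"twist":[0,0,0],"gripper":100}]'

```text
time_s: 2.25
position: [0.438, -0.3456, 0.0687]
tool_rot: [[-0.988, -0.0, 0.157], [-0.157, -0.0, -0.988], [0.0, -1.0, 0.0]]
contact_force: [0.7, -0.3, -0.2]
gripper_width: 0.0869
```

```bash
python3 - <<'E'
from h import *
state(); rel([.4376,-.3454,.068],down(-80.9))
im=snapshot('scene');crop(im,150,270,310,390,5,'a4.png')
im=snapshot('top');crop(im,370,200,530,320,5,'a5.png')
E
```

```text
t 2.25 p [ 0.438  -0.3456  0.0687] F [ 0.7 -0.3 -0.2] w 0.0869 j [ 46.  17. -12. 107.   4.  56. -49.]
box p mm [ -50.8 -371.5   68.7]
box R [[-0.945, -0.0, 0.328], [-0.328, -0.0, -0.945], [0.0, -1.0, 0.0]]
twist deg [-0.01 -0.09  0.  ]
shift after twist cm [ 0.03  0.07 -0.02]
shift cm now [ 0.03  0.07 -0.02]
```

View pics/a4.png

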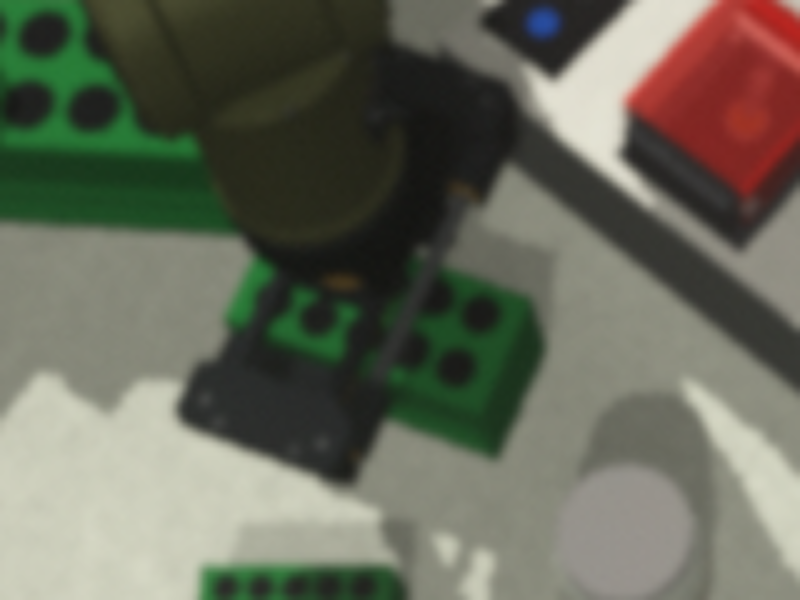

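View pics/a5.png

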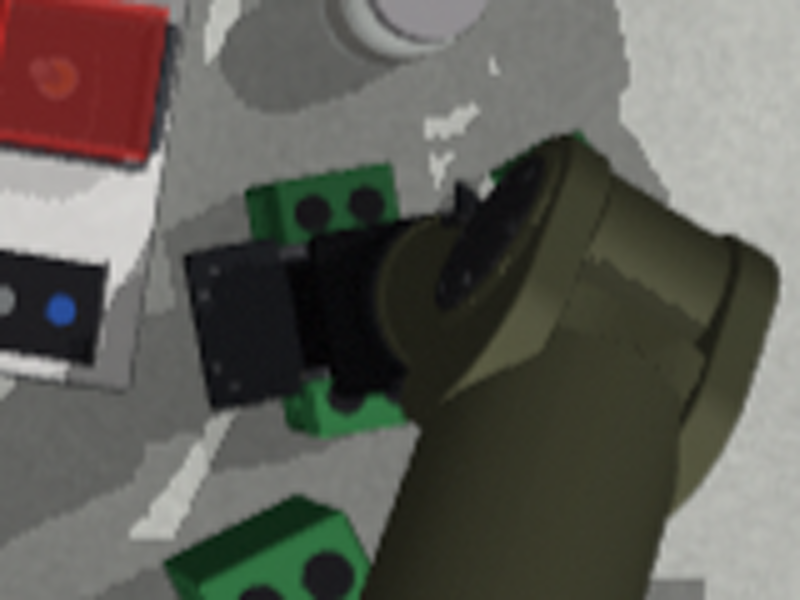

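The fingers straddle the middle rack, with no contact force. I'll close on it.

Request:
jog_arm --moves '[{"xyz":[0,0,0],"twist":[0,0,0],"gripper":0},{"xyz":[0,0,0],"twist":[0,0,0],"gripper":0},{"xyz":[0,0,0],"twist":[0,0,0],"gripper":0},{"xyz":[0,0,0],"twist":[0,0,0],"gripper":0},{"xyz":[0,0,0],"twist":[0,0,0],"gripper":0},{"xyz":[0,0,0],"twist":[0,0,0],"gripper":0},{"xyz":[0,-0.5,0],"twist":[0,0,0],"gripper":0},{"xyz":[0,-1.0,0],"twist":[0,0,0],"gripper":0},{"xyz":[0,-2.0,0],"twist":[0,0,0],"gripper":0},{"xyz":[0,-2.0,0],"twist":[0,0,0],"gripper":0}]' --newtons 20

```text
time_s: 3.18
position: [0.4375, -0.3444, 0.1239]
tool_rot: [[-0.987, -0.002, 0.158], [-0.158, 0.001, -0.987], [0.001, -1.0, -0.002]]
contact_force: [1.0, -1.0, -1.6]
gripper_width: 0.06
```

```bash
python3 - <<'E'
from h import *
state()
import numpy as np
t=bw(BOX,[(-15,0,250)])[0]; print(t); rel(t,down(-90-10.1))
E
```

```text
t 3.18 p [ 0.4375 -0.3444  0.1239] F [ 1.  -1.  -1.6] w 0.06 j [ 46.  13. -12. 105.   3.  63. -48.]
box p mm [ -51.5 -370.4  123.9]
box R [[-0.944, -0.002, 0.329], [-0.329, 0.001, -0.944], [0.001, -1.0, -0.002]]
[0.53843304 0.01383378 0.25      ]
twist deg [ 0.08 19.17  0.1 ]
shift after twist cm [ -3.66 -12.61 -37.04]
shift cm now [-15.6  -12.58 -33.81]
```

Request:
jog_arm --moves '[{"xyz":[0,-3.4,0],"twist":[0,4.8,0],"gripper":0},{"xyz":[0,-3.4,0],"twist":[0,4.8,0],"gripper":0},{"xyz":[0,-3.4,0],"twist":[0,4.8,0],"gripper":0},{"xyz":[0,-3.4,0],"twist":[0,4.8,0],"gripper":0},{"xyz":[-0.1,0,-1.5],"twist":[0,0,0],"gripper":0},{"xyz":[-0.25,0,-3],"twist":[0,0,0],"gripper":0},{"xyz":[-0.25,0,-3],"twist":[0,0,0],"gripper":0},{"xyz":[-0.25,0,-3],"twist":[0,0,0],"gripper":0},{"xyz":[-0.25,0,-3],"twist":[0,0,0],"gripper":0},{"xyz":[-0.25,0,-3],"twist":[0,0,0],"gripper":0},{"xyz":[-0.25,0,-3],"twist":[0,0,0],"gripper":0},{"xyz":[-0.25,0,-3],"twist":[0,0,0],"gripper":0},{"xyz":[-0.25,0,-3],"twist":[0,0,0],"gripper":0},{"xyz":[-0.25,0,-3],"twist":[0,0,0],"gripper":0},{"xyz":[-0.25,0,-3],"twist":[0,0,0],"gripper":0},{"xyz":[-0.25,0,-3],"twist":[0,0,0],"gripper":0},{"xyz":[-0.1,0,-2],"twist":[0,0,0],"gripper":0},{"xyz":[0,0,-0.5],"twist":[0,0,0],"gripper":0},{"xyz":[0,0,0],"twist":[0,0,0],"gripper":0},{"xyz":[0,0,0],"twist":[0,0,0],"gripper":0}]'

```text
time_s: 4.85
position: [0.532, 0.0132, 0.2594]
tool_rot: [[-0.984, -0.001, -0.176], [0.176, -0.001, -0.984], [0.0, -1.0, 0.001]]
contact_force: [-0.2, -0.1, -1.8]
gripper_width: 0.06
```

```bash
python3 - <<'E'
from h import *
state()
t=bw(BOX,[(-22,0,85)])[0]; print(t); rel(t,down(-90-10.1))
cv2.imwrite('pics/b1.png',snapshot('top')[:,:,::-1]); im=snapshot('scene');crop(im,180,100,440,300,3,'b2.png')
E
```

```text
t 4.85 p [0.532  0.0132 0.2594] F [-0.2 -0.1 -1.8] w 0.06 j [  23.    5.  -29.   98.    3.   77. -107.]
box p mm [-21.3  -1.7 259.4]
box R [[-1.0, -0.0, -0.0], [0.0, -0.001, -1.0], [0.0, -1.0, 0.001]]
[0.53154179 0.01506287 0.085     ]
twist deg [-0.07 -0.04  0.02]
shift after twist cm [ 0.07 17.44 -0.17]
shift cm now [ 0.07 17.44 -0.2 ]
```

View pics/b1.png

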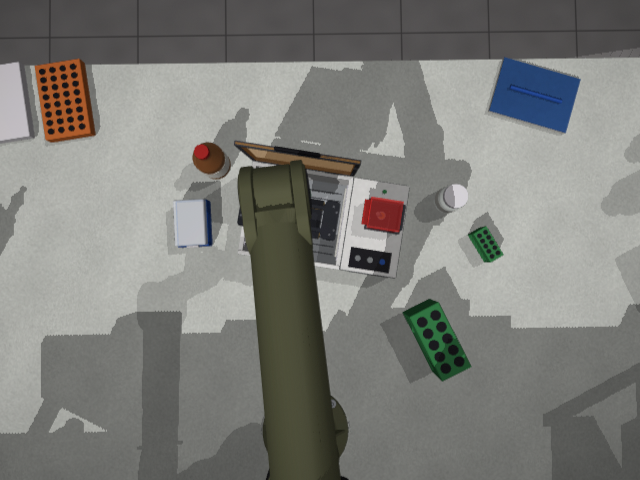

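View pics/b2.png

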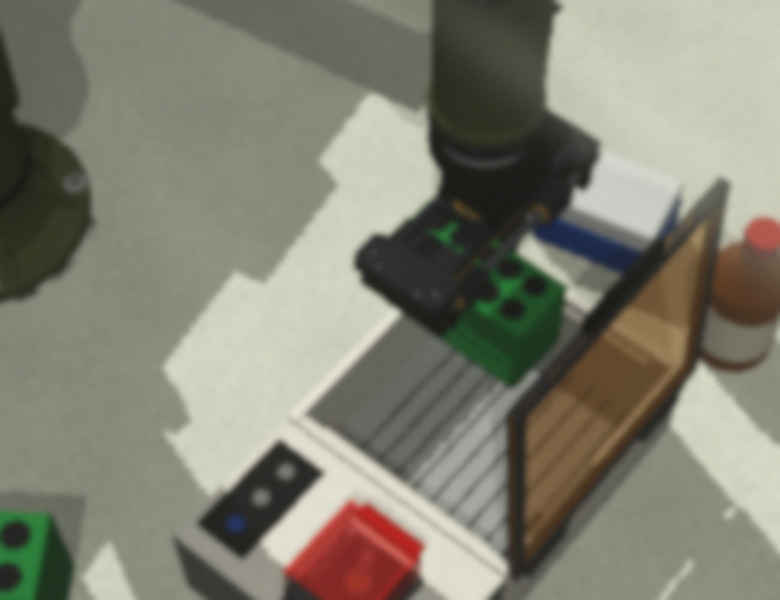

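```bash
python3 - <<'E'
from h import *
for z in(.4,.45,.5,.55): 
    P=unproj('top',[(245,168),(300,163)],z); print(z,[(boxR().T@(q-[BOX[0],BOX[1],0])*1000).round(0) for q in P])
for z in (.34,.35): print([(boxR().T@(q-[BOX[0],BOX[1],0])*1000).round(0) for q in unproj('top',[(235,143),(360,162)],z)])
E
```

```text
0.4 [array([ 42.,  85., 400.]), array([ 67., -12., 400.])]
0.45 [array([ 34.,  75., 450.]), array([ 57., -16., 450.])]
0.5 [array([ 26.,  66., 500.]), array([ 48., -19., 500.])]
0.55 [array([ 17.,  56., 550.]), array([ 38., -23., 550.])]
[array([ 97., 123., 340.]), array([ 100., -122.,  340.])]
[array([ 95., 121., 350.]), array([  97., -121.,  350.])]
```

Request:
jog_arm --moves '[{"xyz":[0,2.5,-0.17],"twist":[0,0,0],"gripper":0},{"xyz":[0,2.5,0],"twist":[0,0,0],"gripper":0},{"xyz":[0,2.5,0],"twist":[0,0,0],"gripper":0},{"xyz":[0,2.5,0],"twist":[0,0,0],"gripper":0},{"xyz":[0,2.5,0],"twist":[0,0,0],"gripper":0},{"xyz":[0,2.0,0],"twist":[0,0,0],"gripper":0},{"xyz":[0,1.2,0],"twist":[0,0,0],"gripper":0},{"xyz":[0,0.7,0],"twist":[0,0,0],"gripper":0},{"xyz":[0,0.4,0],"twist":[0,0,0],"gripper":0},{"xyz":[0,0.4,0],"twist":[0,0,0],"gripper":0},{"xyz":[0,0,0],"twist":[0,0,0],"gripper":0},{"xyz":[0,0,0],"twist":[0,0,0],"gripper":0}]'

```text
time_s: 5.95
position: [0.5333, 0.0157, 0.0884]
tool_rot: [[-0.984, 0.001, -0.176], [0.176, -0.0, -0.984], [-0.001, -1.0, -0.0]]
contact_force: [-0.2, -0.5, -2.7]
gripper_width: 0.0598
```

```bash
python3 - <<'E'
from h import *
state()
im=snapshot('scene');crop(im,220,130,420,280,4,'b3.png')
E
```

```text
t 5.95 p [0.5333 0.0157 0.0884] F [-0.2 -0.5 -2.7] w 0.0598 j [  21.   14.  -28.  109.    8.   58. -111.]
box p mm [-20.4   0.9  88.4]
box R [[-1.0, 0.001, -0.001], [0.001, 0.0, -1.0], [-0.001, -1.0, -0.0]]
```

View pics/b3.png

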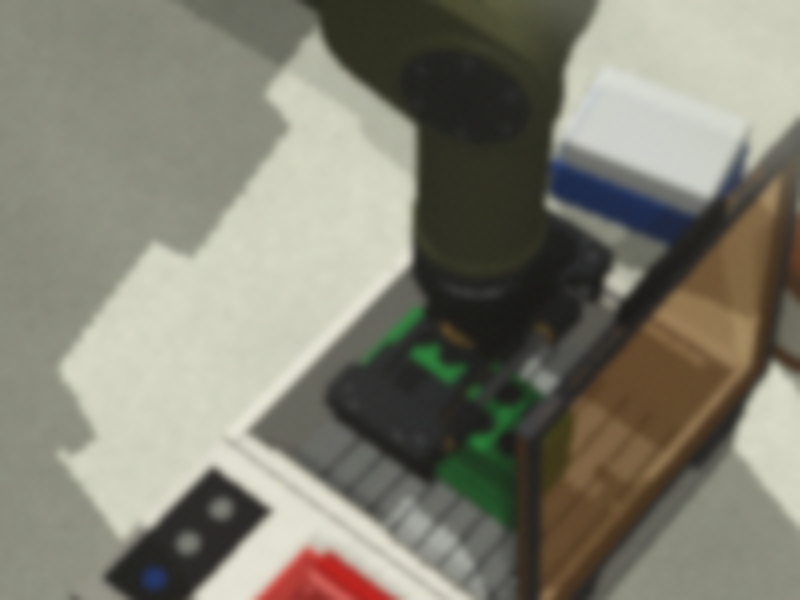

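Not touching yet: the TCP is at z 0.088 and contact is expected at about 0.081. I'll creep down.

Request:
jog_arm --moves '[{"xyz":[0,0.2,0],"twist":[0,0,0],"gripper":0},{"xyz":[0,0.2,0],"twist":[0,0,0],"gripper":0},{"xyz":[0,0.2,0],"twist":[0,0,0],"gripper":0},{"xyz":[0,0.1,0],"twist":[0,0,0],"gripper":0},{"xyz":[0,0,0],"twist":[0,0,0],"gripper":0},{"xyz":[0,0,0],"twist":[0,0,0],"gripper":0}]'

```text
time_s: 6.5
position: [0.5326, 0.0157, 0.0807]
tool_rot: [[-0.984, -0.0, -0.176], [0.176, -0.0, -0.984], [-0.0, -1.0, 0.0]]
contact_force: [-0.1, -0.7, 1.3]
gripper_width: 0.0597
```

Request:
jog_arm --moves '[{"xyz":[0,0,0],"twist":[0,0,0],"gripper":72},{"xyz":[0,0,0],"twist":[0,0,0],"gripper":76},{"xyz":[0,0,0],"twist":[0,0,0],"gripper":85},{"xyz":[0,0,0],"twist":[0,0,0],"gripper":100},{"xyz":[0,0,0],"twist":[0,0,0],"gripper":100},{"xyz":[0,0,0],"twist":[0,0,0],"gripper":100},{"xyz":[0,0,0],"twist":[0,0,0],"gripper":100},{"xyz":[0,-0.5,0],"twist":[0,0,0],"gripper":100},{"xyz":[0,-0.5,0],"twist":[0,0,0],"gripper":100},{"xyz":[0,-1,0],"twist":[0,0,0],"gripper":100},{"xyz":[0,-1.5,0],"twist":[0,0,0],"gripper":100},{"xyz":[0,-2.5,0],"twist":[0,0,0],"gripper":100},{"xyz":[0,-2.5,0],"twist":[0,0,0],"gripper":100},{"xyz":[0,-2.5,0],"twist":[0,0,0],"gripper":100}]'

```text
time_s: 7.67
position: [0.5326, 0.0158, 0.1926]
tool_rot: [[-0.984, 0.001, -0.176], [0.176, -0.0, -0.984], [-0.001, -1.0, -0.0]]
contact_force: [0.0, -1.7, 0.9]
gripper_width: 0.0871
```

```bash
python3 - <<'E'
from h import *
state()
im=snapshot('scene');crop(im,220,130,420,280,4,'b4.png')
E
```

```text
t 7.67 p [0.5326 0.0158 0.1926] F [ 0.  -1.7  0.9] w 0.0871 j [  22.    8.  -29.  103.    4.   70. -108.]
box p mm [-21.1   0.9 192.6]
box R [[-1.0, 0.001, -0.0], [0.0, 0.0, -1.0], [-0.001, -1.0, -0.0]]
```

View pics/b4.png

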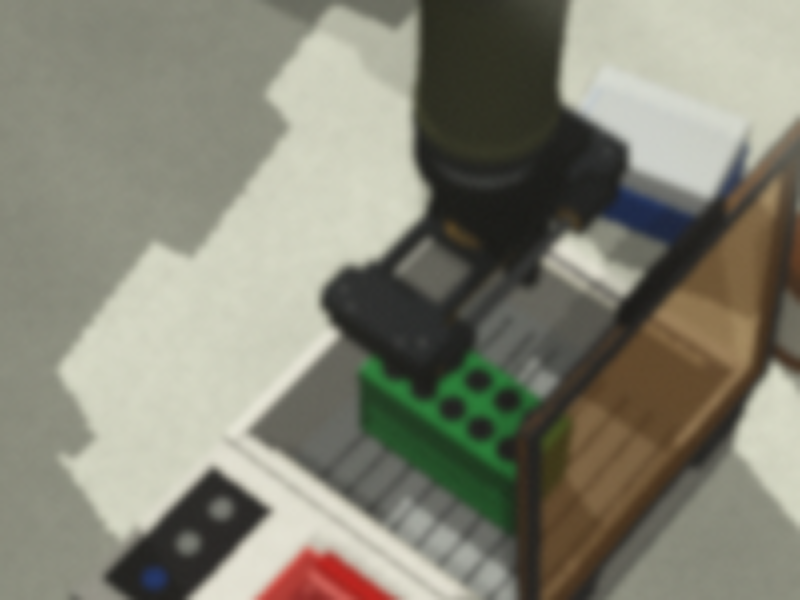

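Request:
jog_arm --moves '[{"xyz":[0,-3.5,0],"twist":[0,0,0],"gripper":100},{"xyz":[0,-3.8,0],"twist":[0,0,0],"gripper":0},{"xyz":[0,-3.8,0],"twist":[0,0,0],"gripper":0},{"xyz":[0,-3.8,0],"twist":[0,0,0],"gripper":0},{"xyz":[0,-3.8,0],"twist":[0,0,0],"gripper":0},{"xyz":[0,-3.8,0],"twist":[0,0,0],"gripper":0},{"xyz":[0,0,0],"twist":[0,0,0],"gripper":0},{"xyz":[-3,0,0],"twist":[0,0,0],"gripper":0},{"xyz":[-3,0,0],"twist":[0,0,0],"gripper":0},{"xyz":[-3,0,0],"twist":[0,0,0],"gripper":0},{"xyz":[-3,0,0],"twist":[0,0,0],"gripper":0},{"xyz":[-3,0,0],"twist":[0,0,0],"gripper":0},{"xyz":[-2.2,0,0],"twist":[0,0,0],"gripper":0},{"xyz":[0,0,0],"twist":[0,0,0],"gripper":0},{"xyz":[0,0,0],"twist":[0,0,0],"gripper":0}]'

```text
time_s: 8.97
position: [0.7024, -0.0146, 0.4141]
tool_rot: [[-0.984, -0.002, -0.176], [0.176, 0.001, -0.984], [0.002, -1.0, -0.001]]
contact_force: [-0.3, 1.0, 0.3]
gripper_width: 0.0036
```

```bash
python3 - <<'E'
from h import *
state()
im=snapshot('top');crop(im,200,80,420,245,3.6,'d1.png')
im=snapshot('scene');crop(im,220,80,460,260,3.3,'d2.png')
E
```

```text
t 8.97 p [ 0.7024 -0.0146  0.4141] F [-0.3  1.   0.3] w 0.0036 j [  15.   27.  -28.   55.   12.  101. -108.]
box p mm [151.5   0.8 414.1]
box R [[-1.0, -0.002, -0.0], [0.0, 0.001, -1.0], [0.002, -1.0, -0.001]]
```

View pics/d1.png

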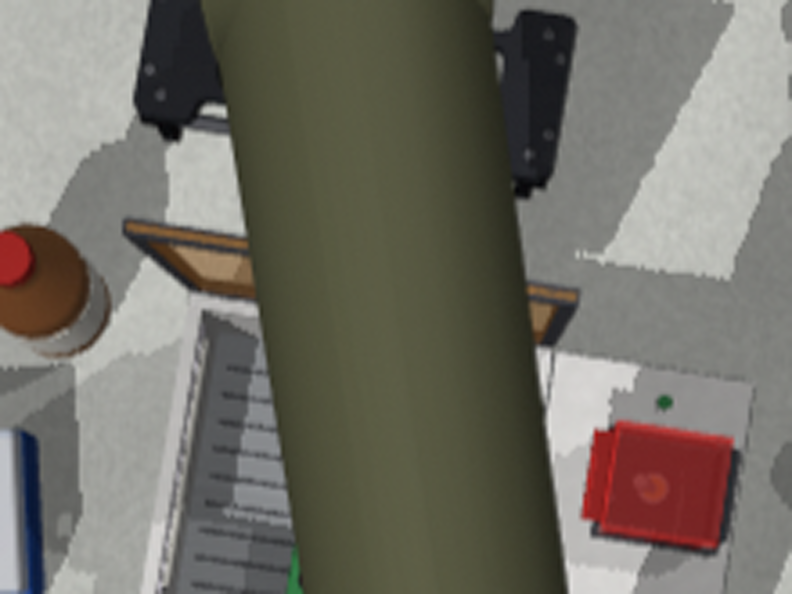

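View pics/d2.png

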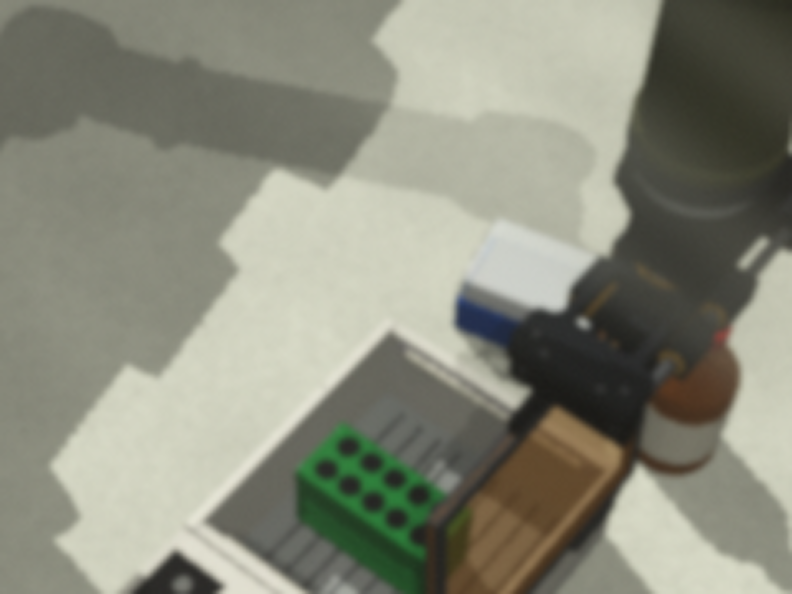

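Request:
jog_arm --moves '[{"xyz":[0,2,0],"twist":[0,0,0],"gripper":0},{"xyz":[0,3,0],"twist":[0,0,0],"gripper":0},{"xyz":[0,2,0],"twist":[0,0,0],"gripper":0},{"xyz":[0,1,0],"twist":[0,0,0],"gripper":0},{"xyz":[0,0,0],"twist":[0,0,0],"gripper":0},{"xyz":[0.8,0,0],"twist":[0,0,0],"gripper":0},{"xyz":[0.8,0,0],"twist":[0,0,0],"gripper":0},{"xyz":[0.8,0,0],"twist":[0,0,0],"gripper":0},{"xyz":[0.6,0,0],"twist":[0,0,0],"gripper":0},{"xyz":[0,0,0],"twist":[0,0,0],"gripper":0},{"xyz":[0,0,0],"twist":[0,0,0],"gripper":0}]'

```text
time_s: 9.98
position: [0.6722, -0.0092, 0.3367]
tool_rot: [[-0.984, 0.002, -0.176], [0.176, -0.001, -0.984], [-0.002, -1.0, 0.0]]
contact_force: [-1.2, 0.3, 0.4]
gripper_width: 0.0004
```

```bash
python3 - <<'E'
from h import *
state()
im=snapshot('scene');crop(im,270,80,470,230,4,'d3.png')
th=np.arange(1.46,-0.001,-.05); r=205
C=np.c_[119-r*np.cos(th)+4*np.sin(th)+10,104+r*np.sin(th)+4*np.cos(th)+25]
print(C[0],C[-1]); 
acc=np.zeros(2);o=[]
for i in range(1,len(C)):
    d=(C[i]-C[0])/10-acc; d=d.round(1); acc+=d; o.append((round(-d[0],1),round(-d[1],1)))
print(len(o),o)
E
```

```text
t 9.98 p [ 0.6722 -0.0092  0.3367] F [-1.2  0.3  0.4] w 0.0004 j [  19.   22.  -29.   70.   10.   90. -108.]
box p mm [120.8   0.9 336.7]
box R [[-1.0, 0.002, -0.0], [0.0, -0.0, -1.0], [-0.002, -1.0, 0.0]]
[110.30866859 333.18529362] [-75.94975075 135.04976584]
29 [(np.float64(1.0), np.float64(0.1)), (np.float64(1.0), np.float64(0.2)), (np.float64(1.0), np.float64(0.2)), (np.float64(1.0), np.float64(0.3)), (np.float64(1.0), np.float64(0.3)), (np.float64(1.0), np.float64(0.4)), (np.float64(0.9), np.float64(0.4)), (np.float64(0.9), np.float64(0.4)), (np.float64(0.9), np.float64(0.5)), (np.float64(0.9), np.float64(0.6)), (np.float64(0.8), np.float64(0.6)), (np.float64(0.8), np.float64(0.6)), (np.float64(0.8), np.float64(0.7)), (np.float64(0.7), np.float64(0.7)), (np.float64(0.7), np.float64(0.8)), (np.float64(0.7), np.float64(0.7)), (np.float64(0.6), np.float64(0.8)), (np.float64(0.6), np.float64(0.9)), (np.float64(0.5), np.float64(0.9)), (np.float64(0.5), np.float64(0.9)), (np.float64(0.5), np.float64(0.9)), (np.float64(0.4), np.float64(0.9)), (np.float64(0.3), np.float64(1.0)), (np.float64(0.3), np.float64(1.0)), (np.float64(0.3), np.float64(1.0)), (np.float64(0.2), np.float64(1.0)), (np.float64(0.2), np.float64(1.0)), (np.float64(0.1), np.float64(1.0)), (np.float64(0.0), np.float64(1.0))]
```

View pics/d3.png

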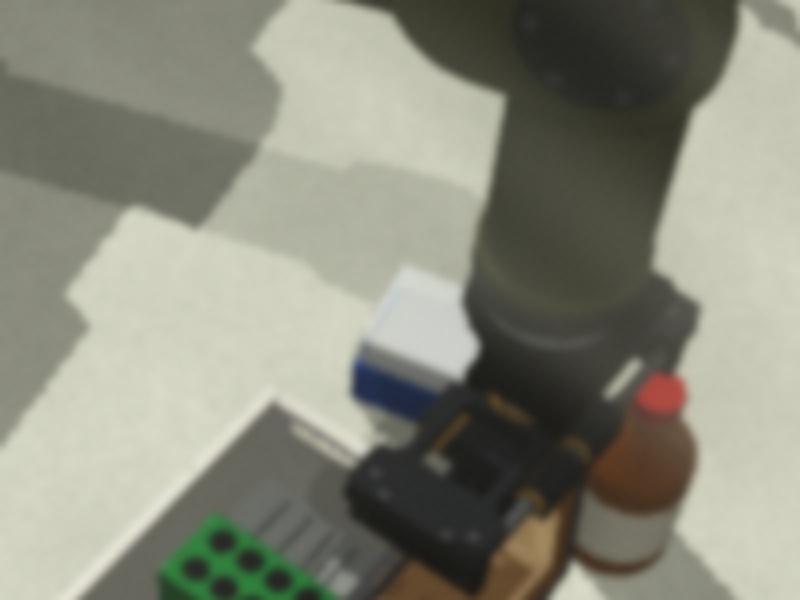

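Request:
jog_arm --moves '[{"xyz":[0.5,0.1,0],"twist":[0,0,0],"gripper":0},{"xyz":[0.5,0.2,0],"twist":[0,0,0],"gripper":0},{"xyz":[0.7,0.1,0],"twist":[0,0,0],"gripper":0},{"xyz":[1.0,0.1,0],"twist":[0,0,0],"gripper":0},{"xyz":[1.0,0.2,0],"twist":[0,0,0],"gripper":0},{"xyz":[1.0,0.3,0],"twist":[0,0,0],"gripper":0},{"xyz":[1.0,0.3,0],"twist":[0,0,0],"gripper":0},{"xyz":[1.0,0.4,0],"twist":[0,0,0],"gripper":0},{"xyz":[0.5,0.2,0],"twist":[0,0,0],"gripper":0},{"xyz":[0,0,0],"twist":[0,0,0],"gripper":0}]'

```text
time_s: 10.87
position: [0.6001, 0.0036, 0.3162]
tool_rot: [[-0.984, -0.001, -0.176], [0.176, -0.001, -0.984], [0.001, -1.0, 0.001]]
contact_force: [0.3, -0.3, 0.4]
gripper_width: 0.0007
```

```bash
python3 - <<'E'
from h import *
state()
im=snapshot('scene');crop(im,240,100,460,265,3.6,'d4.png')
im=snapshot('top');crop(im,200,80,420,245,3.6,'d5.png')
E
```

```text
t 10.87 p [0.6001 0.0036 0.3162] F [ 0.3 -0.3  0.4] w 0.0007 j [  22.   13.  -30.   84.    6.   85. -108.]
box p mm [ 47.5   0.8 316.2]
box R [[-1.0, -0.001, -0.0], [0.0, -0.001, -1.0], [0.001, -1.0, 0.001]]
```

View pics/d4.png

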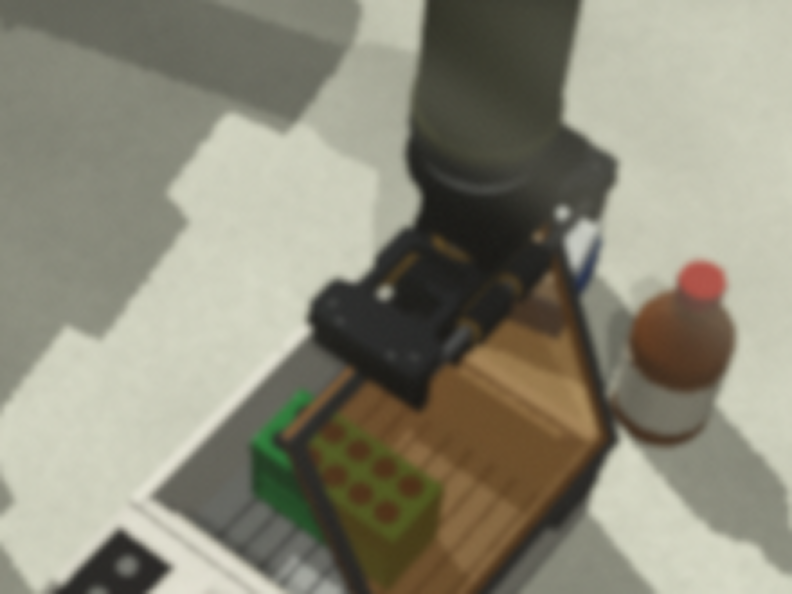

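View pics/d5.png

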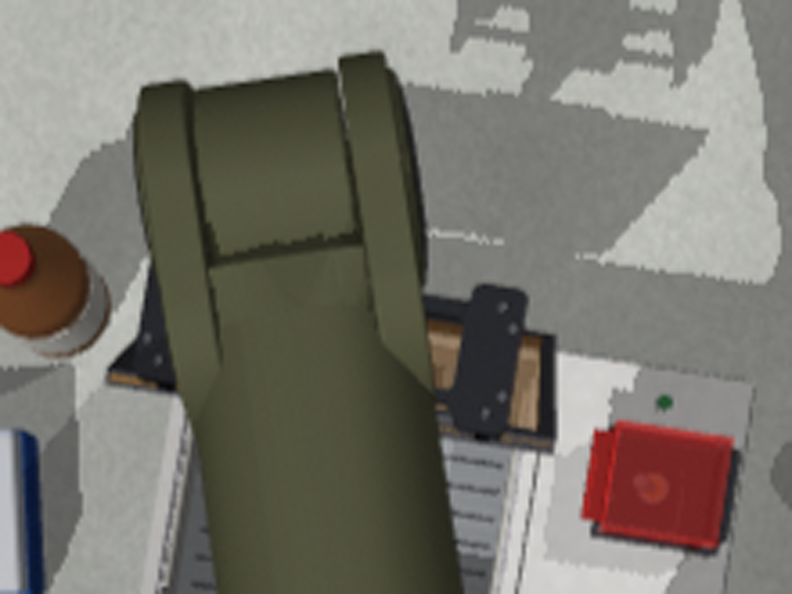

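```bash
python3 - <<'E'
from h import *
th=np.linspace(1.14,0,21); r=204
C=np.c_[119-r*np.cos(th)+4*np.sin(th)+10,104+r*np.sin(th)+4*np.cos(th)+25]
acc=np.zeros(2);o=[]
for i in range(1,len(C)):
    d=(C[i]-C[0])/10-acc; d=d.round(1); acc+=d; o.append((float(round(-d[0],1)),float(round(-d[1],1))))
print(C[[0,-1]],len(o),o)
E
```

```text
[[ 47.44525518 316.03161122]
 [-75.         133.        ]] 20 [(1.1, 0.5), (1.0, 0.5), (1.0, 0.7), (0.9, 0.6), (0.9, 0.7), (0.9, 0.8), (0.8, 0.8), (0.8, 0.9), (0.7, 0.9), (0.7, 1.0), (0.6, 0.9), (0.6, 1.1), (0.5, 1.0), (0.4, 1.1), (0.4, 1.1), (0.3, 1.1), (0.3, 1.1), (0.2, 1.2), (0.1, 1.1), (0.0, 1.2)]
```

Request:
jog_arm --moves '[{"xyz":[1.1,0.5,0],"twist":[0,0,0],"gripper":0},{"xyz":[1.0,0.5,0],"twist":[0,0,0],"gripper":0},{"xyz":[1.0,0.7,0],"twist":[0,0,0],"gripper":0},{"xyz":[0.9,0.6,0],"twist":[0,0,0],"gripper":0},{"xyz":[0.9,0.7,0],"twist":[0,0,0],"gripper":0},{"xyz":[0.9,0.8,0],"twist":[0,0,0],"gripper":0},{"xyz":[0.8,0.8,0],"twist":[0,0,0],"gripper":0},{"xyz":[0.8,0.9,0],"twist":[0,0,0],"gripper":0},{"xyz":[0.7,0.9,0],"twist":[0,0,0],"gripper":0},{"xyz":[0.7,1.0,0],"twist":[0,0,0],"gripper":0},{"xyz":[0.6,0.9,0],"twist":[0,0,0],"gripper":0},{"xyz":[0.6,1.1,0],"twist":[0,0,0],"gripper":0},{"xyz":[0.5,1.0,0],"twist":[0,0,0],"gripper":0},{"xyz":[0.4,1.1,0],"twist":[0,0,0],"gripper":0},{"xyz":[0.4,1.1,0],"twist":[0,0,0],"gripper":0},{"xyz":[0.3,1.1,0],"twist":[0,0,0],"gripper":0},{"xyz":[0,0,0],"twist":[0,0,0],"gripper":0}]'

```text
time_s: 12.38
position: [0.4853, 0.0239, 0.1768]
tool_rot: [[-0.984, -0.005, -0.176], [0.176, 0.0, -0.984], [0.005, -1.0, 0.001]]
contact_force: [-1.3, -0.7, -0.1]
gripper_width: 0.0005
```

```bash
python3 - <<'E'
from h import *
state()
im=snapshot('scene');crop(im,240,100,460,265,3.6,'d6.png')
E
```

```text
t 12.38 p [0.4853 0.0239 0.1768] F [-1.3 -0.7 -0.1] w 0.0005 j [  24.    3.  -31.  110.    2.   68. -107.]
box p mm [-69.1   0.5 176.8]
box R [[-1.0, -0.005, -0.0], [0.0, -0.001, -1.0], [0.005, -1.0, 0.001]]
```

View pics/d6.png

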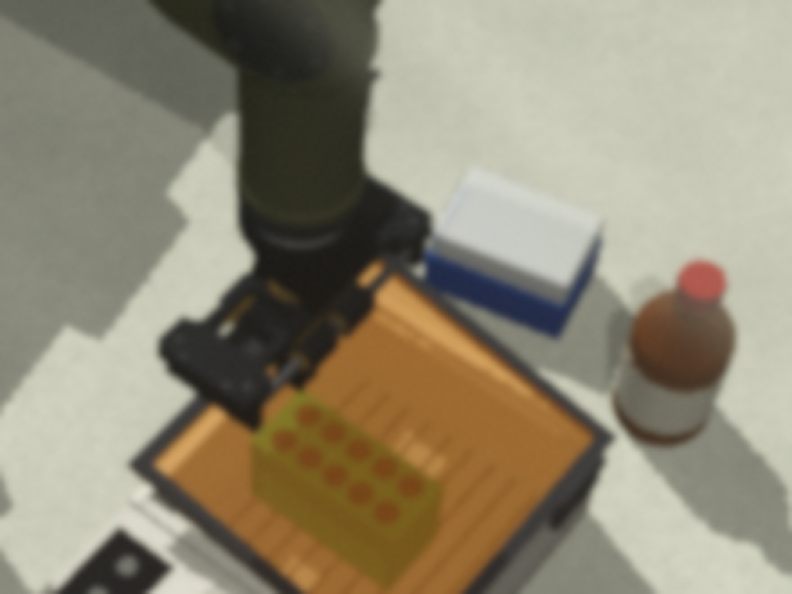

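Request:
jog_arm --moves '[{"xyz":[0.2,0.7,0],"twist":[0,0,0],"gripper":0},{"xyz":[0.1,0.7,0],"twist":[0,0,0],"gripper":0},{"xyz":[0.1,0.7,0],"twist":[0,0,0],"gripper":0},{"xyz":[0,0.7,0],"twist":[0,0,0],"gripper":0},{"xyz":[0,0.6,0],"twist":[0,0,0],"gripper":0},{"xyz":[0,0.4,0],"twist":[0,0,0],"gripper":0},{"xyz":[0,0.3,0],"twist":[0,0,0],"gripper":0},{"xyz":[0,0.2,0],"twist":[0,0,0],"gripper":0},{"xyz":[0,0.1,0],"twist":[0,0,0],"gripper":0},{"xyz":[0,0,0],"twist":[0,0,0],"gripper":0},{"xyz":[0,0,0],"twist":[0,0,0],"gripper":0}]'

```text
time_s: 13.35
position: [0.4836, 0.0245, 0.1357]
tool_rot: [[-0.984, 0.0, -0.176], [0.176, -0.0, -0.984], [-0.001, -1.0, -0.0]]
contact_force: [-0.1, -0.2, -0.1]
gripper_width: 0.0008
```

Request:
jog_arm --moves '[{"xyz":[0,0.1,0],"twist":[0,0,0],"gripper":0},{"xyz":[0,0.1,0],"twist":[0,0,0],"gripper":0},{"xyz":[0,0.1,0],"twist":[0,0,0],"gripper":0},{"xyz":[0,0.1,0],"twist":[0,0,0],"gripper":0},{"xyz":[0,0,0],"twist":[0,0,0],"gripper":0},{"xyz":[0,0,0],"twist":[0,0,0],"gripper":0}]'

```text
time_s: 13.85
position: [0.4838, 0.0245, 0.1333]
tool_rot: [[-0.984, 0.001, -0.176], [0.176, -0.001, -0.984], [-0.001, -1.0, 0.001]]
contact_force: [-3.2, -0.1, 11.8]
gripper_width: 0.0005
```

The lid reads 12 N at z 0.133, which is the shut height. I'll retreat upward, then move and turn for the guard.

Request:
jog_arm --moves '[{"xyz":[0,-1.0,0],"twist":[0,0,0],"gripper":0},{"xyz":[0,-3.5,0],"twist":[0,0,0],"gripper":0},{"xyz":[0,-3.5,0],"twist":[0,0,0],"gripper":0},{"xyz":[0,-3.5,0],"twist":[0,0,0],"gripper":0},{"xyz":[0,-3.5,0],"twist":[0,0,0],"gripper":0},{"xyz":[0,-1.5,0],"twist":[0,0,0],"gripper":0},{"xyz":[-2.5,0,1.5],"twist":[0,0,0],"gripper":0},{"xyz":[-2.5,0,1.5],"twist":[0,0,0],"gripper":0},{"xyz":[-2.5,0,1.5],"twist":[0,0,0],"gripper":0},{"xyz":[-2.5,0,1.5],"twist":[0,0,0],"gripper":0},{"xyz":[0,0,0],"twist":[0,0,0],"gripper":0}]'

```text
time_s: 14.77
position: [0.5738, -0.0578, 0.2954]
tool_rot: [[-0.983, 0.0, -0.183], [0.183, -0.001, -0.983], [-0.001, -1.0, 0.001]]
contact_force: [-0.9, -1.5, -0.8]
gripper_width: 0.0006
```

Request:
jog_arm --moves '[{"xyz":[0,0,0],"twist":[0,-7,0],"gripper":0},{"xyz":[0,0,0],"twist":[0,-7,0],"gripper":0},{"xyz":[0,0,0],"twist":[0,-7,0],"gripper":0},{"xyz":[0,0,0],"twist":[0,-7,0],"gripper":0},{"xyz":[0,0,0],"twist":[0,-7,0],"gripper":0},{"xyz":[0,0,0],"twist":[0,-7,0],"gripper":0},{"xyz":[0,0,0],"twist":[0,-7,0],"gripper":0},{"xyz":[0,0,0],"twist":[0,-7,0],"gripper":0},{"xyz":[0,0,0],"twist":[0,-7,0],"gripper":0},{"xyz":[0,0,0],"twist":[0,-7,0],"gripper":0},{"xyz":[0,0,0],"twist":[0,-7,0],"gripper":0},{"xyz":[0,0,0],"twist":[0,-7,0],"gripper":0},{"xyz":[0,0,0],"twist":[0,-6,0],"gripper":0},{"xyz":[0,0,0],"twist":[0,0,0],"gripper":0}]'

```text
time_s: 15.93
position: [0.571, -0.0519, 0.2967]
tool_rot: [[-0.173, -0.0, 0.985], [-0.985, 0.0, -0.173], [-0.0, -1.0, -0.0]]
contact_force: [0.6, 0.0, -0.1]
gripper_width: 0.0002
```

```bash
python3 - <<'E'
from h import *
state()
im=snapshot('scene');crop(im,180,100,440,295,3,'e1.png')
im=snapshot('top');crop(im,200,110,460,305,3,'e2.png')
E
```

```text
t 15.93 p [ 0.571  -0.0519  0.2967] F [ 0.6  0.  -0.1] w 0.0002 j [ 33.  10. -35.  89.   6.  82. -12.]
box p mm [ 28.6 -59.  296.7]
box R [[0.002, -0.0, 1.0], [-1.0, 0.0, 0.002], [-0.0, -1.0, -0.0]]
```

View pics/e1.png

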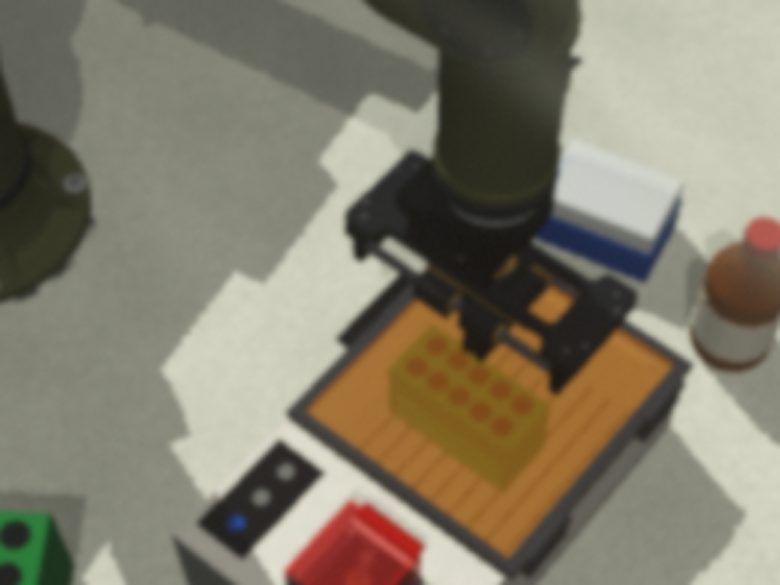

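View pics/e2.png

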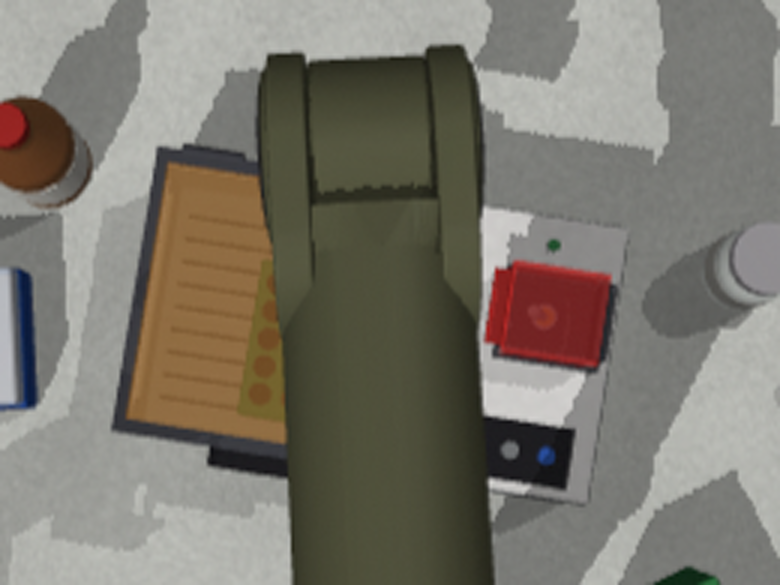

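The lid is shut flat, the rack stands beneath it, and the yaw is right. Next is the 45° tilt.

Request:
jog_arm --moves '[{"xyz":[0,0,0],"twist":[0,0,-6.4],"gripper":0},{"xyz":[0,0,0],"twist":[0,0,-6.4],"gripper":0},{"xyz":[0,0,0],"twist":[0,0,-6.4],"gripper":0},{"xyz":[0,0,0],"twist":[0,0,-6.4],"gripper":0},{"xyz":[0,0,0],"twist":[0,0,-6.4],"gripper":0},{"xyz":[0,0,0],"twist":[0,0,-6.5],"gripper":0},{"xyz":[0,0,0],"twist":[0,0,-6.5],"gripper":0},{"xyz":[0,0,0],"twist":[0,0,0],"gripper":0},{"xyz":[0,0,0],"twist":[0,0,0],"gripper":0}]'

```text
time_s: 16.78
position: [0.5712, -0.0505, 0.2949]
tool_rot: [[-0.122, -0.124, 0.985], [-0.698, -0.695, -0.174], [0.706, -0.709, -0.002]]
contact_force: [-0.4, 0.3, -0.2]
gripper_width: -0.0
```

```bash
cat >> h.py <<'E'
s2=np.sqrt(.5)
TR=np.array([[0,0,1],[-s2,-s2,0],[s2,-s2,0]])  # in box frame
def tilt(tx,ty,tz):
    """tip target in box mm -> twist, shift"""
    R=boxR()@TR; tip=bw(BOX,[(tx,ty,tz)])[0]; rel(tip-0.025*R[:,1],R)
def tipnow():
    s=state(); b=boxR().T@(s['position']+.025*s['tool_rot'][:,1]-[BOX[0],BOX[1],0]); print('TIP box mm',(b*1000).round(1))
E
python3 - <<'E'
from h import *
tipnow(); tilt(30,-120,165)
im=snapshot('scene');crop(im,180,100,440,295,3,'e3.png')
im=snapshot('top');crop(im,200,110,460,305,3,'e4.png')
E
```

```text
t 16.78 p [ 0.5712 -0.0505  0.2949] F [-0.4  0.3 -0.2] w -0.0 j [  8.  23. -35.  87.  48. 103. -40.]
box p mm [ 28.6 -57.6 294.9]
box R [[0.003, -0.001, 1.0], [-0.709, -0.706, 0.001], [0.706, -0.709, -0.002]]
TIP box mm [ 28.6 -75.2 277.2]
twist deg [ 0.03  0.15 -0.12]
shift after twist cm [-4.77 11.1   0.14]
shift cm now [-4.75 11.11  0.16]
```

View pics/e3.png

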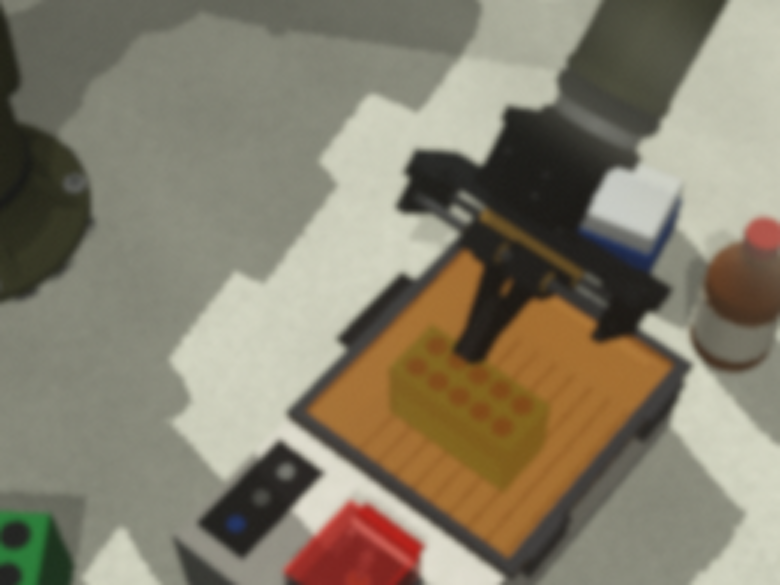

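View pics/e4.png

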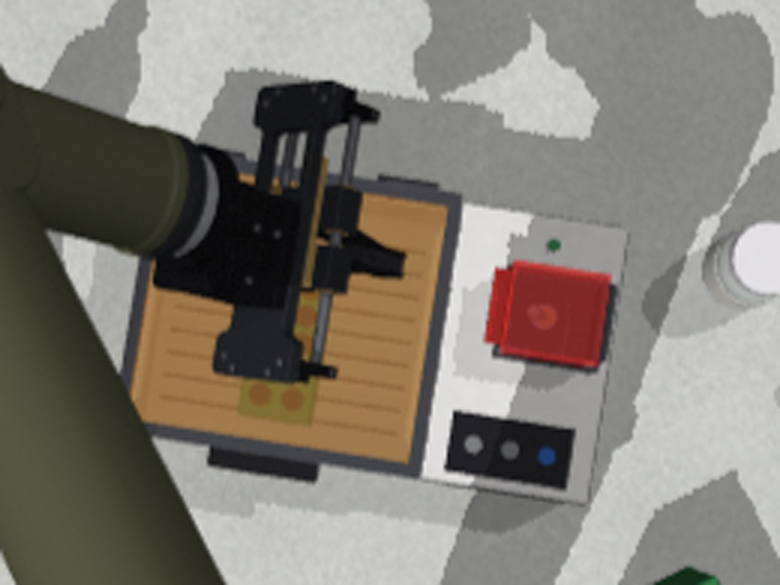

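Request:
jog_arm --moves '[{"xyz":[-1.2,2.8,0.1],"twist":[0,0.1,-0.1],"gripper":0},{"xyz":[-1.2,2.8,0.1],"twist":[0,0,0],"gripper":0},{"xyz":[-1.2,2.8,0],"twist":[0,0,0],"gripper":0},{"xyz":[-1.2,2.7,0],"twist":[0,0,0],"gripper":0},{"xyz":[0,0,0],"twist":[0,0,0],"gripper":0},{"xyz":[0,0,0],"twist":[0,0,0],"gripper":0}]'

```text
time_s: 17.38
position: [0.5648, -0.099, 0.185]
tool_rot: [[-0.129, -0.128, 0.983], [-0.694, -0.697, -0.182], [0.709, -0.706, 0.001]]
contact_force: [0.1, -0.4, -0.2]
gripper_width: 0.0008
```

```bash
python3 - <<'E'
from h import *
tipnow(); tilt(30,-152,122)
s=monitor.observe(); tip=s['position']+.025*s['tool_rot'][:,1]
def mk(n,x0,y0,x1,y1,k,name):
    im=snapshot(n)
    o=cv2.resize(im[y0:y1,x0:x1,::-1],None,fx=k,fy=k,interpolation=cv2.INTER_CUBIC)
    for P,c in((tip,(255,255,0)),(bw(BOX,[(30,-158,136)])[0],(0,255,0)),(bw(BOX,[(0,-158,136)])[0],(0,255,0)),(bw(BOX,[(60,-158,136)])[0],(0,255,0))):
        q=(proj(n,P)[0]+.5-[x0,y0])*k-.5; cv2.circle(o,tuple(int(v) for v in q.round()),4,c,1)
    cv2.imwrite('pics/'+name,o)
mk('scene',240,170,380,275,5.5,'f1.png'); mk('top',310,150,430,240,6.5,'f2.png')
E
```

```text
t 17.38 p [ 0.5648 -0.099   0.185 ] F [ 0.1 -0.4 -0.2] w 0.0008 j [ 11.  26. -33.  96.  50.  93. -45.]
box p mm [  30.8 -106.5  185. ]
box R [[-0.006, -0.004, 1.0], [-0.706, -0.709, -0.007], [0.709, -0.706, 0.001]]
TIP box mm [  30.7 -124.2  167.4]
twist deg [ 0.21 -0.32  0.12]
shift after twist cm [-1.23  5.18 -0.08]
shift cm now [-1.25  5.17 -0.07]
```

View pics/f1.png

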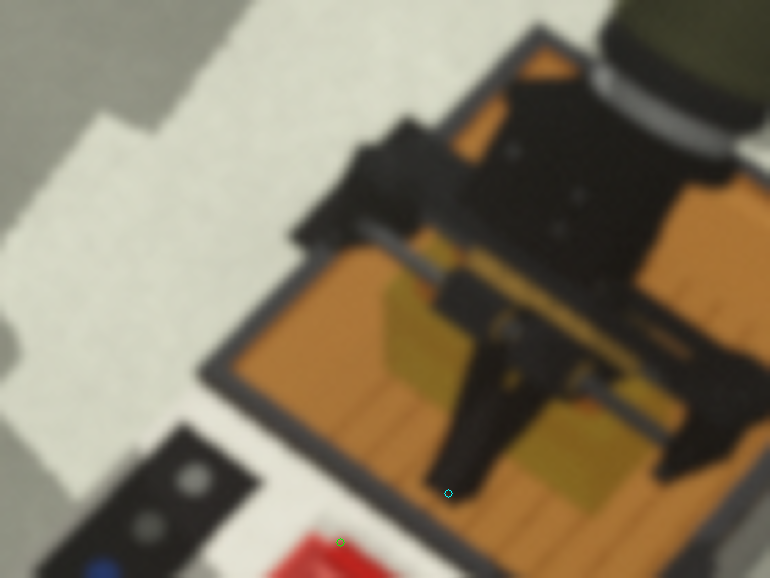

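View pics/f2.png

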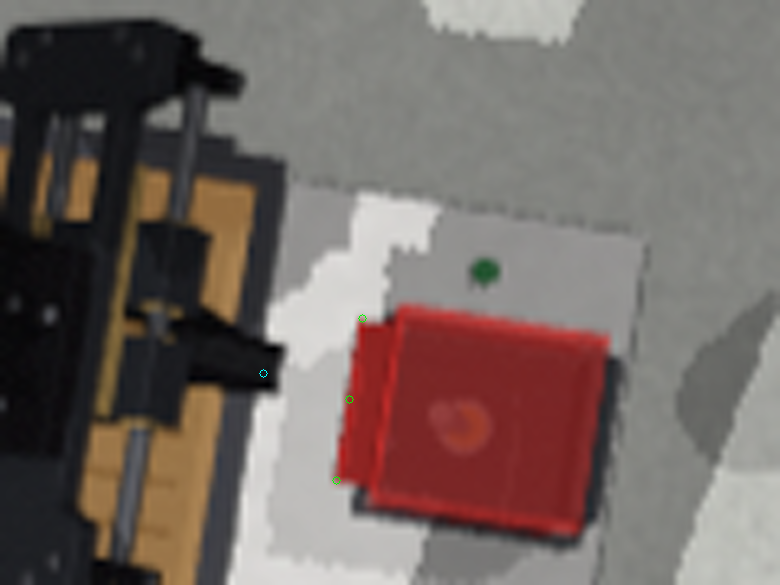

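Request:
jog_arm --moves '[{"xyz":[-0.31,1.3,0],"twist":[0.1,-0.2,0.1],"gripper":0},{"xyz":[-0.31,1.3,0],"twist":[0,0,0],"gripper":0},{"xyz":[-0.31,1.3,0],"twist":[0,0,0],"gripper":0},{"xyz":[-0.31,1.3,0],"twist":[0,0,0],"gripper":0},{"xyz":[0,0,0],"twist":[0,0,0],"gripper":0},{"xyz":[0,0,0],"twist":[0,0,0],"gripper":0}]'

```text
time_s: 17.98
position: [0.5596, -0.1251, 0.1375]
tool_rot: [[-0.122, -0.125, 0.985], [-0.696, -0.697, -0.175], [0.708, -0.706, -0.002]]
contact_force: [-0.1, 0.5, -0.2]
gripper_width: 0.0003
```

```bash
cat >> h.py <<'E'
def mk(n,x0,y0,x1,y1,k,name):
    s=monitor.observe(); tip=s['position']+.025*s['tool_rot'][:,1]
    im=snapshot(n)
    o=cv2.resize(im[y0:y1,x0:x1,::-1],None,fx=k,fy=k,interpolation=cv2.INTER_CUBIC)
    for P,c in((tip,(255,255,0)),(bw(BOX,[(30,-158,136)])[0],(0,255,0)),(bw(BOX,[(0,-158,136)])[0],(0,255,0)),(bw(BOX,[(60,-158,136)])[0],(0,255,0))):
        q=(proj(n,P)[0]+.5-[x0,y0])*k-.5; cv2.circle(o,tuple(int(v) for v in q.round()),4,c,1)
    cv2.imwrite('pics/'+name,o)
E
python3 - <<'E'
from h import *
tipnow(); tilt(30,-156,122)
mk('scene',240,220,360,310,6.5,'f3.png'); mk('top',310,150,430,240,6.5,'f4.png')
E
```

```text
t 17.98 p [ 0.5596 -0.1251  0.1375] F [-0.1  0.5 -0.2] w 0.0003 j [ 12.  28. -32. 100.  52.  88. -47.]
box p mm [  30.3 -133.   137.5]
box R [[0.002, -0.001, 1.0], [-0.706, -0.708, 0.001], [0.708, -0.706, -0.002]]
TIP box mm [  30.2 -150.7  119.9]
twist deg [0.06 0.13 0.06]
shift after twist cm [ 0.53  0.22 -0.03]
shift cm now [ 0.53  0.22 -0.03]
```

View pics/f3.png

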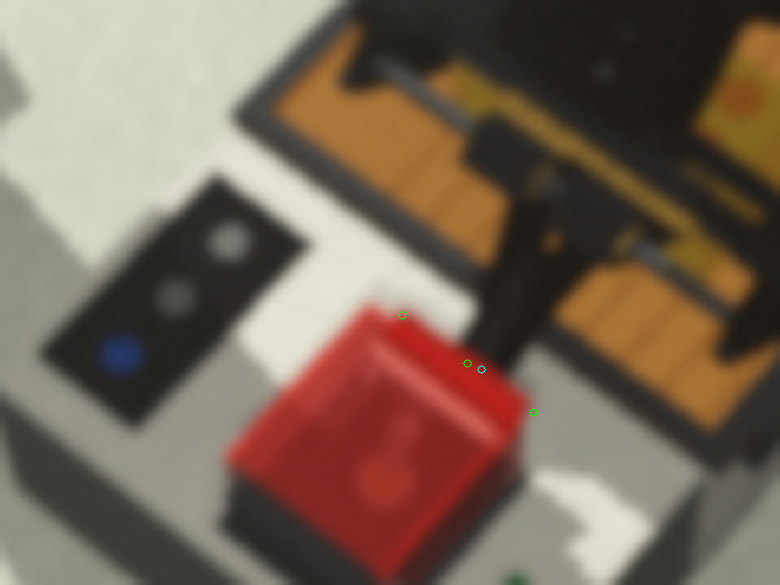

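View pics/f4.png

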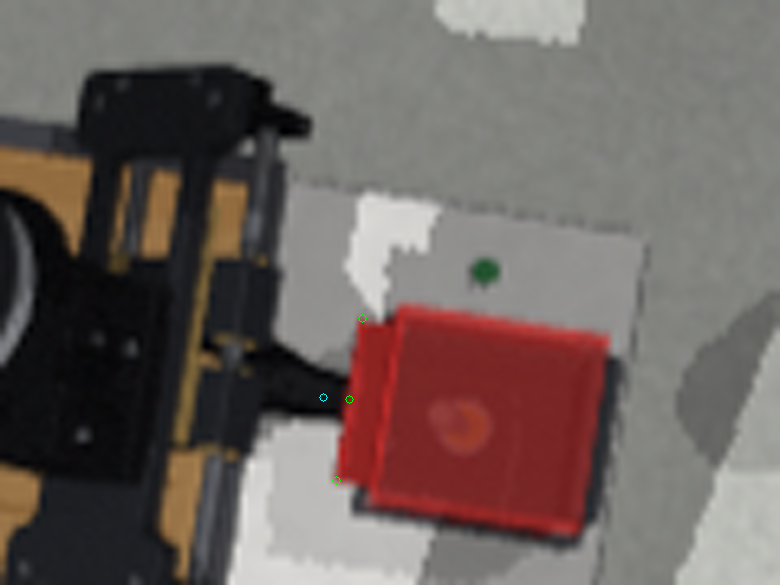

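Request:
jog_arm --moves '[{"xyz":[-0.4,0.2,0],"twist":[0,0,0],"gripper":0},{"xyz":[-0.35,0.2,0],"twist":[0,0,0],"gripper":0},{"xyz":[0.3,0.3,0],"twist":[0,0,0],"gripper":0},{"xyz":[0.3,0.3,0],"twist":[0,0,0],"gripper":0},{"xyz":[0.3,0.3,0],"twist":[0,0,0],"gripper":0},{"xyz":[0,0,0],"twist":[0,0,0],"gripper":0},{"xyz":[0,0,0],"twist":[0,0,0],"gripper":0}]'

```text
time_s: 18.67
position: [0.5586, -0.1349, 0.1307]
tool_rot: [[-0.124, -0.123, 0.985], [-0.696, -0.697, -0.175], [0.707, -0.707, 0.0]]
contact_force: [-0.3, 1.0, -0.4]
gripper_width: 0.0005
```

```bash
python3 - <<'E'
from h import *
tipnow(); tilt(30,-168,112)
E
```

```text
t 18.67 p [ 0.5586 -0.1349  0.1307] F [-0.3  1.  -0.4] w 0.0005 j [ 13.  28. -31. 100.  53.  87. -47.]
box p mm [  31.  -142.9  130.7]
box R [[0.0, 0.001, 1.0], [-0.707, -0.707, 0.001], [0.707, -0.707, 0.0]]
TIP box mm [  31.  -160.6  113.1]
twist deg [-0.05  0.02  0.02]
shift after twist cm [ 0.45  0.6  -0.1 ]
shift cm now [ 0.45  0.6  -0.1 ]
```

Request:
jog_arm --moves '[{"xyz":[0.25,0.3,-0.1],"twist":[0,0,0],"gripper":0},{"xyz":[0.25,0.25,0],"twist":[0,0,0],"gripper":0},{"xyz":[0,0,0],"twist":[0,0,0],"gripper":0},{"xyz":[0,0,0],"twist":[0,0,0],"gripper":0}]'

```text
time_s: 19.0
position: [0.5566, -0.1405, 0.1299]
tool_rot: [[-0.122, -0.122, 0.985], [-0.697, -0.696, -0.173], [0.706, -0.708, 0.0]]
contact_force: [0.0, 4.3, -0.7]
gripper_width: 0.0004
```

```bash
python3 - <<'E'
from h import *
tipnow(); tilt(30,-168,132)
mk('scene',240,220,360,310,6.5,'f5.png'); mk('top',310,150,430,240,6.5,'f6.png')
E
```

```text
t 19.0 p [ 0.5566 -0.1405  0.1299] F [ 0.   4.3 -0.7] w 0.0004 j [ 14.  28. -31. 101.  53.  86. -47.]
box p mm [  30.  -148.7  129.9]
box R [[0.002, 0.002, 1.0], [-0.708, -0.706, 0.003], [0.706, -0.708, 0.0]]
TIP box mm [  30.1 -166.4  112.2]
twist deg [-0.12  0.12 -0.08]
shift after twist cm [ 1.51 -1.29 -0.  ]
shift cm now [ 1.51 -1.29 -0.  ]
```

View pics/f5.png

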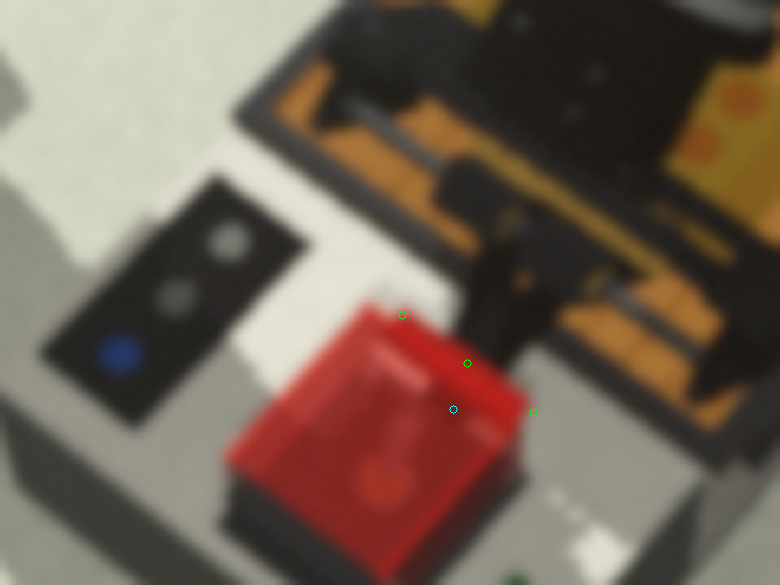

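View pics/f6.png

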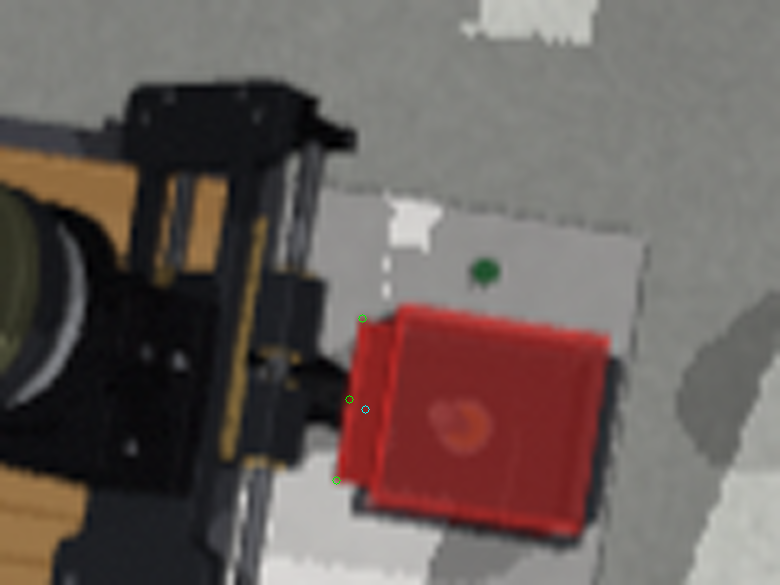

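Request:
jog_arm --moves '[{"xyz":[0.3,-0.3,0],"twist":[0,0,0],"gripper":0},{"xyz":[0.3,-0.3,0],"twist":[0,0,0],"gripper":0},{"xyz":[0.3,-0.3,0],"twist":[0,0,0],"gripper":0},{"xyz":[0,0,0],"twist":[0,0,0],"gripper":0},{"xyz":[0,0,0],"twist":[0,0,0],"gripper":0}]'

```text
time_s: 19.52
position: [0.5564, -0.1419, 0.1434]
tool_rot: [[-0.124, -0.123, 0.985], [-0.696, -0.697, -0.175], [0.708, -0.707, 0.001]]
contact_force: [-0.2, 2.7, -1.5]
gripper_width: 0.0004
```

```bash
python3 - <<'E'
from h import *
tipnow()
mk('scene',240,220,360,310,6.5,'f7.png'); mk('top',310,150,430,240,6.5,'f8.png')
E
```

```text
t 19.52 p [ 0.5564 -0.1419  0.1434] F [-0.2  2.7 -1.5] w 0.0004 j [ 14.  27. -31. 101.  52.  87. -46.]
box p mm [  30.1 -150.1  143.4]
box R [[0.0, 0.001, 1.0], [-0.707, -0.708, 0.001], [0.708, -0.707, 0.001]]
TIP box mm [  30.1 -167.8  125.7]
```

View pics/f7.png

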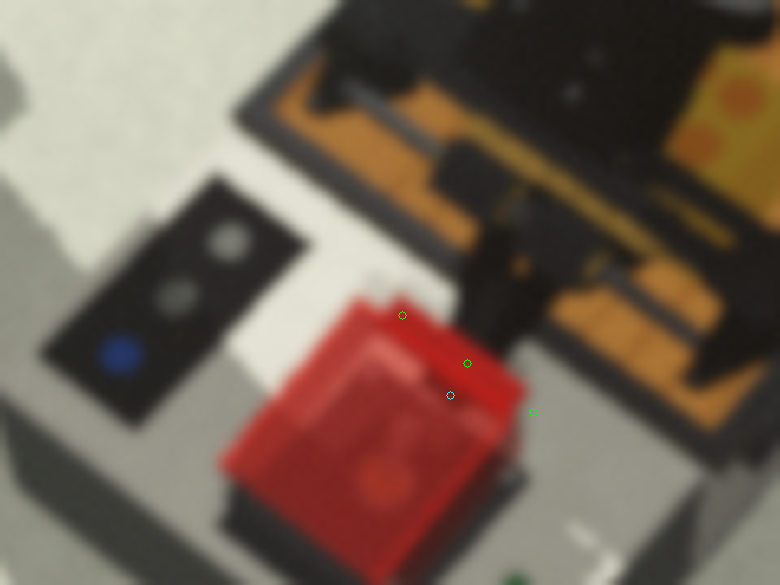

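View pics/f8.png

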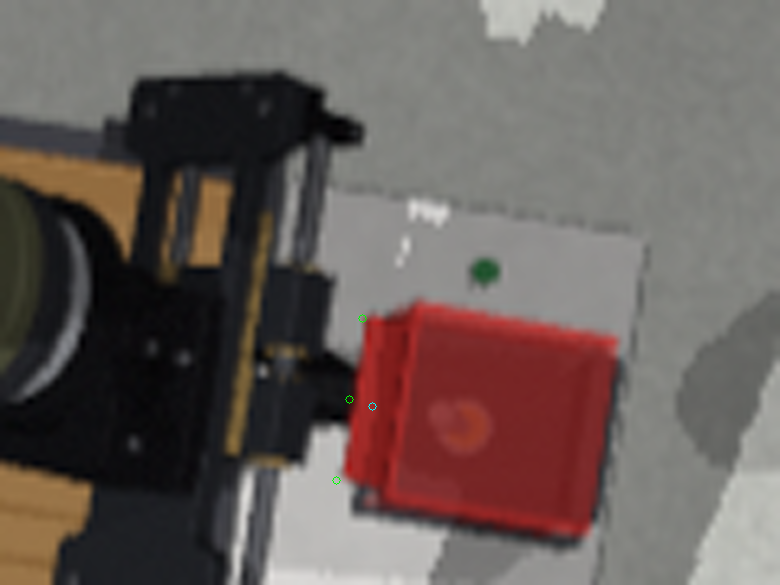

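The guard is riding on the fingers, and the dark tip shows inside the red shell at (445,390) in the scene crop. I'll slide in.

Request:
jog_arm --moves '[{"xyz":[0.25,-0.25,0],"twist":[0,0,0],"gripper":0},{"xyz":[0.3,0.2,0],"twist":[0,0,0],"gripper":0},{"xyz":[0.3,0.3,0],"twist":[0,0,0],"gripper":0},{"xyz":[0.3,0.3,0],"twist":[0,0,0],"gripper":0},{"xyz":[0,0,0],"twist":[0,0,0],"gripper":0}]'

```text
time_s: 20.03
position: [0.5543, -0.1542, 0.1473]
tool_rot: [[-0.124, -0.123, 0.985], [-0.696, -0.697, -0.174], [0.707, -0.707, 0.0]]
contact_force: [0.3, 2.1, -1.5]
gripper_width: 0.0008
```

```bash
python3 - <<'E'
from h import *
tipnow(); tilt(30,-205,130)
mk('scene',240,220,360,310,6.5,'g1.png'); mk('top',310,150,430,240,6.5,'g2.png')
E
```

```text
t 20.03 p [ 0.5543 -0.1542  0.1473] F [ 0.3  2.1 -1.5] w 0.0008 j [ 15.  26. -31. 101.  52.  86. -45.]
box p mm [  30.1 -162.6  147.3]
box R [[0.0, 0.001, 1.0], [-0.707, -0.707, 0.001], [0.707, -0.707, 0.0]]
TIP box mm [  30.2 -180.3  129.6]
twist deg [-0.06  0.03  0.03]
shift after twist cm [ 1.77  1.72 -0.01]
shift cm now [ 1.77  1.72 -0.02]
```

View pics/g1.png

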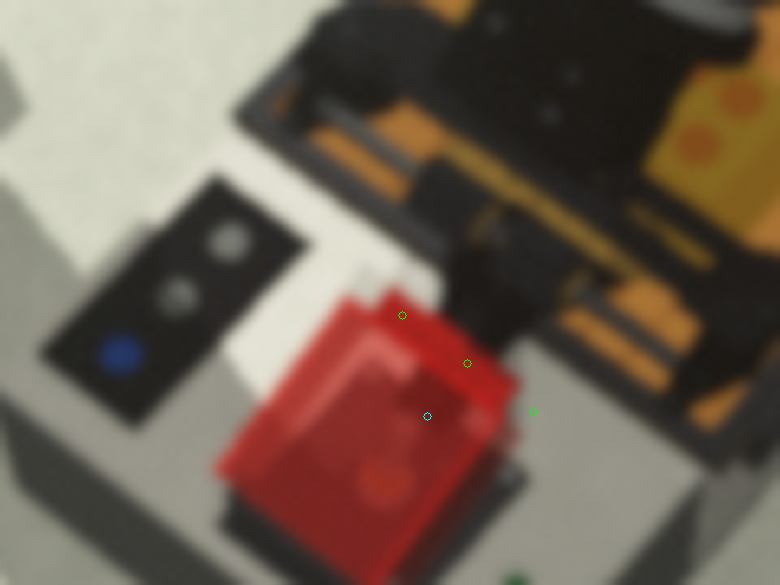

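View pics/g2.png

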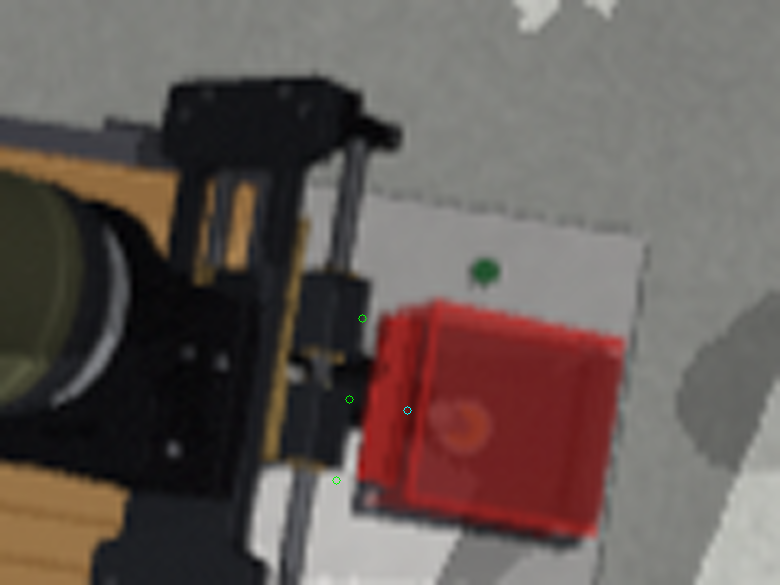

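Request:
jog_arm --moves '[{"xyz":[0.3,0.3,0],"twist":[0,0,0],"gripper":0},{"xyz":[0.3,0.3,0],"twist":[0,0,0],"gripper":0},{"xyz":[0.3,0.3,0],"twist":[0,0,0],"gripper":0},{"xyz":[0.3,0.3,0],"twist":[0,0,0],"gripper":0},{"xyz":[0.3,0.25,0],"twist":[0,0,0],"gripper":0},{"xyz":[0.2,0.2,0],"twist":[0,0,0],"gripper":0},{"xyz":[0,0,0],"twist":[0,0,0],"gripper":0},{"xyz":[0,0,0],"twist":[0,0,0],"gripper":0}]'

```text
time_s: 20.8
position: [0.5502, -0.1761, 0.1473]
tool_rot: [[-0.123, -0.123, 0.985], [-0.697, -0.696, -0.173], [0.706, -0.708, -0.0]]
contact_force: [0.8, 3.7, 0.4]
gripper_width: 0.0006
```

```bash
python3 - <<'E'
from h import *
tipnow()
mk('scene',240,220,360,310,6.5,'g3.png'); mk('top',310,150,430,240,6.5,'g4.png')
E
```

```text
t 20.8 p [ 0.5502 -0.1761  0.1473] F [0.8 3.7 0.4] w 0.0006 j [ 17.  25. -30. 102.  53.  85. -43.]
box p mm [  29.9 -184.9  147.3]
box R [[0.002, 0.001, 1.0], [-0.708, -0.706, 0.002], [0.706, -0.708, -0.0]]
TIP box mm [  29.9 -202.5  129.6]
```

View pics/g3.png

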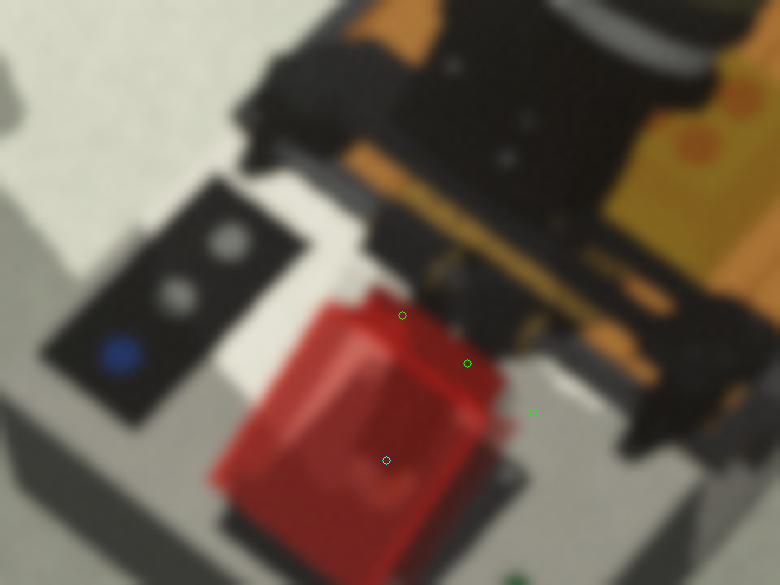

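View pics/g4.png

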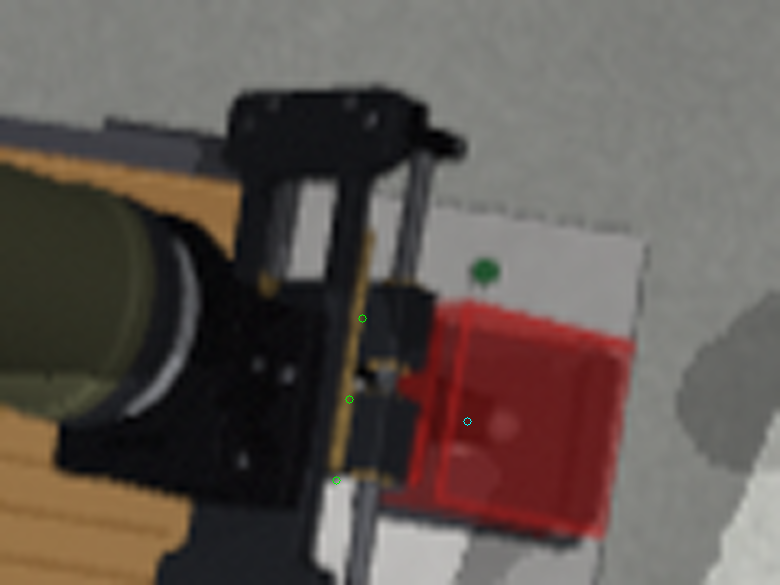

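```bash
python3 - <<'E'
from h import *
for P in((30,-192,141),(30,-205,144),(30,-218,141)):
    print(P,((proj('top',bw(BOX,[P]))[0]+.5-[310,150])*6.5-.5).round(0),((proj('scene',bw(BOX,[P]))[0]+.5-[240,220])*6.5-.5).round(0))
E
```

```text
(30, -192, 141) [443. 413.] [405. 425.]
(30, -205, 144) [479. 418.] [380. 448.]
(30, -218, 141) [514. 424.] [356. 478.]
```

Request:
jog_arm --moves '[{"xyz":[0.15,0.15,0],"twist":[0,0,0],"gripper":0},{"xyz":[0.1,0.1,0],"twist":[0,0,0],"gripper":0},{"xyz":[0,0,0],"twist":[0,0,0],"gripper":0},{"xyz":[0,0,0],"twist":[0,0,0],"gripper":0}]'

```text
time_s: 21.23
position: [0.5501, -0.1767, 0.1471]
tool_rot: [[-0.121, -0.12, 0.985], [-0.7, -0.694, -0.171], [0.704, -0.71, -0.0]]
contact_force: [0.1, 10.7, 1.4]
gripper_width: 0.0004
```

```bash
python3 - <<'E'
from h import *
tipnow()
mk('top',310,150,430,240,6.5,'g6.png')
E
```

```text
t 21.23 p [ 0.5501 -0.1767  0.1471] F [ 0.1 10.7  1.4] w 0.0004 j [ 17.  25. -31. 102.  53.  84. -43.]
box p mm [  30.  -185.5  147.1]
box R [[0.004, 0.003, 1.0], [-0.71, -0.704, 0.005], [0.704, -0.71, -0.0]]
TIP box mm [  30.  -203.1  129.4]
```

View pics/g6.png

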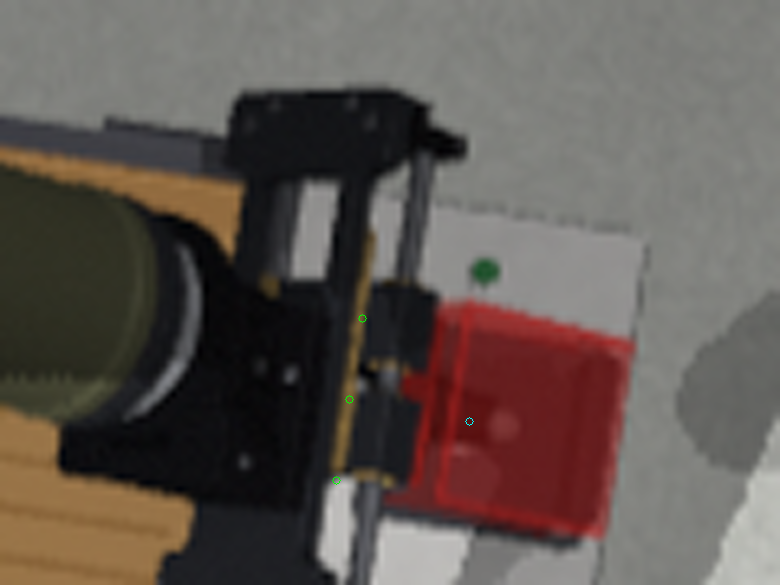

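The force jumped to 10.7 N with no further travel, so the toggle is at its ON stop. I'll draw back straight out and let the guard ride down.

Request:
jog_arm --moves '[{"xyz":[-0.3,-0.3,0],"twist":[0,0,0],"gripper":0},{"xyz":[-0.4,-0.4,0],"twist":[0,0,0],"gripper":0},{"xyz":[-0.4,-0.4,0],"twist":[0,0,0],"gripper":0},{"xyz":[-0.4,-0.4,0],"twist":[0,0,0],"gripper":0},{"xyz":[-0.5,-0.4,0],"twist":[0,0,0],"gripper":0},{"xyz":[-0.5,-0.4,0],"twist":[0,0,0],"gripper":0},{"xyz":[-0.5,-0.4,0],"twist":[0,0,0],"gripper":0},{"xyz":[-0.5,-0.4,0],"twist":[0,0,0],"gripper":0},{"xyz":[-0.4,-0.4,0],"twist":[0,0,0],"gripper":0},{"xyz":[-0.4,-0.4,0],"twist":[0,0,0],"gripper":0},{"xyz":[-0.4,-0.5,0],"twist":[0,0,0],"gripper":0},{"xyz":[-0.4,-0.5,0],"twist":[0,0,0],"gripper":0},{"xyz":[0,0,0],"twist":[0,0,0],"gripper":0},{"xyz":[0,0,0],"twist":[0,0,0],"gripper":0}]'

```text
time_s: 22.45
position: [0.5622, -0.1099, 0.1463]
tool_rot: [[-0.123, -0.122, 0.985], [-0.696, -0.697, -0.173], [0.707, -0.707, 0.0]]
contact_force: [0.3, -0.4, 0.6]
gripper_width: 0.0005
```

```bash
python3 - <<'E'
from h import *
tipnow()
mk('scene',240,220,360,310,6.5,'k1.png'); mk('top',310,150,430,240,6.5,'k2.png')
E
```

```text
t 22.45 p [ 0.5622 -0.1099  0.1463] F [ 0.3 -0.4  0.6] w 0.0005 j [ 11.  28. -32.  99.  52.  89. -47.]
box p mm [  30.2 -117.6  146.3]
box R [[0.002, 0.002, 1.0], [-0.707, -0.707, 0.003], [0.707, -0.707, 0.0]]
TIP box mm [  30.2 -135.3  128.6]
```

View pics/k1.png

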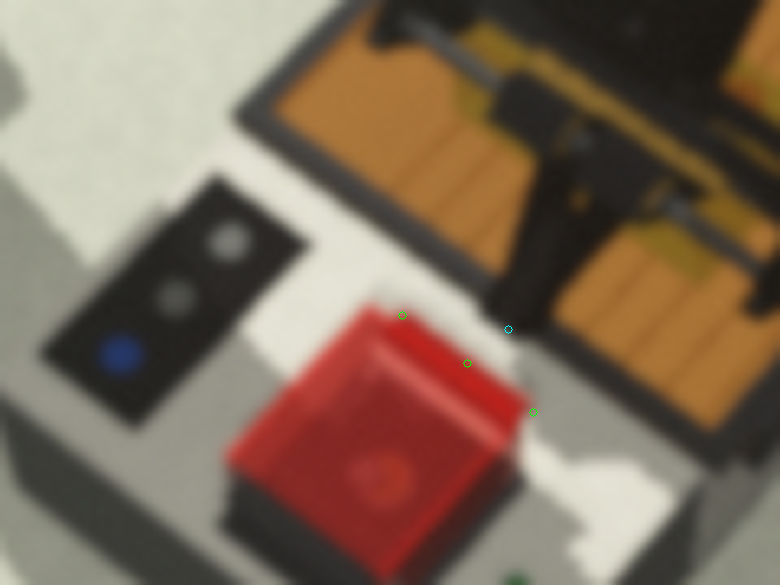

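View pics/k2.png

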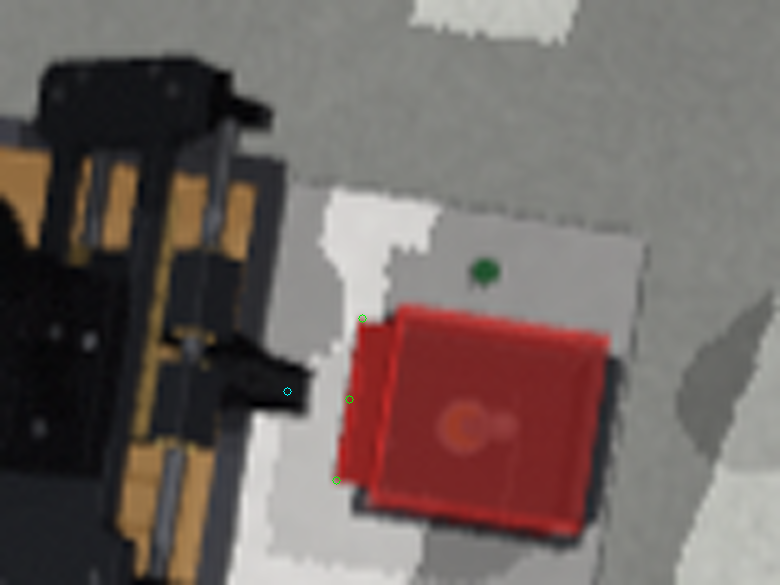

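The guard is shut: its lip sits on the predicted marks. The toggle tip now lies right of its base, at (502,425) against (440,412) before. I'll back away clear of everything.

Request:
jog_arm --moves '[{"xyz":[0.5,-1.5,0],"twist":[0,0,0],"gripper":0},{"xyz":[1.0,-2.5,0],"twist":[0,0,0],"gripper":0},{"xyz":[1.0,-2.5,0],"twist":[0,0,0],"gripper":0},{"xyz":[1.0,-2.5,0],"twist":[0,0,0],"gripper":0},{"xyz":[1.0,-2.5,0],"twist":[0,0,0],"gripper":0},{"xyz":[1.0,-2.5,0],"twist":[0,0,0],"gripper":0},{"xyz":[0,0,0],"twist":[0,0,0],"gripper":0},{"xyz":[0,0,0],"twist":[0,0,0],"gripper":0},{"xyz":[0,0,0],"twist":[0,0,0],"gripper":0}]'

```text
time_s: 23.3
position: [0.5722, -0.0514, 0.2841]
tool_rot: [[-0.123, -0.123, 0.985], [-0.696, -0.697, -0.174], [0.707, -0.707, 0.0]]
contact_force: [0.3, -1.0, -0.6]
gripper_width: 0.0006
```

```bash
python3 - <<'E'
from h import *
tipnow()
im=snapshot('scene');sc=im
lid=[(119-234,-125,108),(119-234,125,108),(119,125,108),(119,-125,108)]
overlay(im,'scene',BOX,3,180,140,440,340,'m1.png',[(bw(BOX,lid),(0,0,255))])
im=snapshot('top'); cv2.imwrite('pics/m2.png',im[:,:,::-1])
E
```

```text
t 23.3 p [ 0.5722 -0.0514  0.2841] F [ 0.3 -1.  -0.6] w 0.0006 j [  8.  23. -35.  88.  48. 103. -40.]
box p mm [ 29.6 -58.3 284.1]
box R [[0.001, 0.001, 1.0], [-0.707, -0.707, 0.002], [0.707, -0.707, 0.0]]
TIP box mm [ 29.7 -76.  266.4]
```

View pics/m1.png

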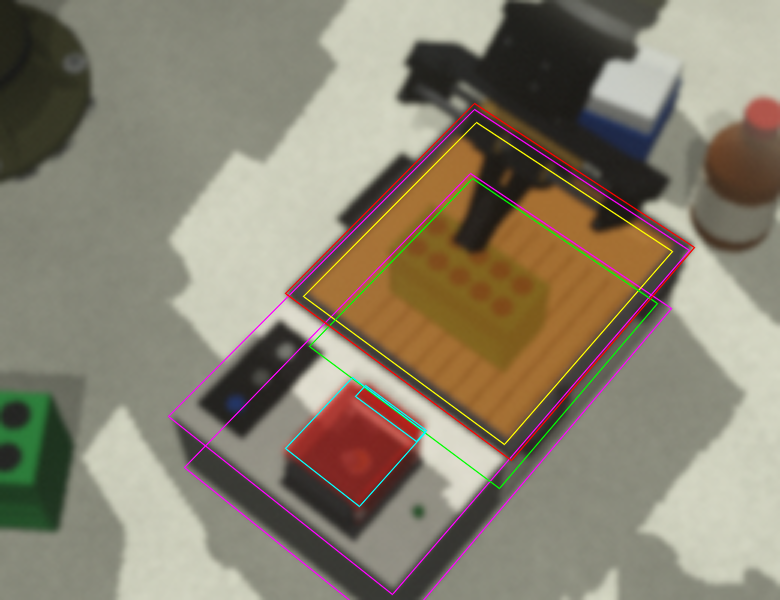

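View pics/m2.png

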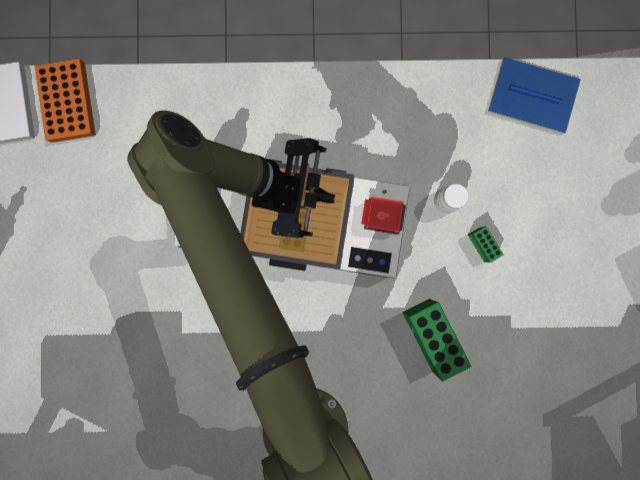

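```bash
python3 -c "
from cell import finish_job; print(finish_job())"
```

```text
the job is handed in; nothing more can be done
None
```

The job was handed in at about 23.3 s of the 70 s allowed. My last checks agree with the goal, but the hand-in itself reports no verdict.

- **Rack:** I gripped the middle of the three green racks, which measured about 130 x 60 mm. I set it down in the chamber at about x -21, y 1 mm with about 3 N of contact. It stands upright there, seen through the closed lid.
- **Lid:** I lowered it along its arc at an average of roughly 0.8 rad/s, by commanded motion. It took about 12 N of press with the fingertips at z 0.108 m, the shut height. The final picture matches the shut outline.
- **Toggle and guard:** I lifted the guard on 45-degree closed fingers and pushed the toggle until the force jumped to 10.7 N with no further travel. The toggle tip now shows to the right of its base. The guard dropped back, and its lip lies on the shut marks.
- **Other things:** Comparing pictures by eye, the bottle, jar and tip box look unmoved; I did not measure their shift. The arm stands clear, with contact forces at about 1 N, the noise level.

**Mismatches:**
- Box-fit residuals reached 2 to 3 pixels at a few corners, although the lip and lid positions agreed within about 2 mm when touched.
- One move call was refused because the gripper field was missing, and I reissued it.
- A first horizontal push under the lip met about 4 N of friction, so I lifted the lip before sliding in.

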